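# Clear a jammed crayon from the gravity feeder and feed it again end-on

### The job

A crayon bar went into the gravity feeder crosswise and has jammed in the hopper under its two clear cover strips. Through the gap between the strips push it back up the slope until it lies on the level loading shelf, lift it clear above the hopper walls, turn it, lay it gently on the shelf end-on to the chute and let go. Then slide it over the edge so that it runs down the narrow chute to rest against the stop at the foot; do not drop it, and leave the other things on the table alone.

Things in the scene. Friction and masses are not known exactly. Their poses are not given: they have to be found in the camera images.
- feeder: Crayon feeder of white and clear acrylic, fixed, 410 x 160 mm. Origin: centre of its base on the table, z up, x across, y along the chute, +y towards the high loading end. A level shelf, then from the crest a white floor sloping down at 24 degrees towards -y. t = distance down the slope from the crest; heights on the slope are square to its floor. Slippery: a thing on the slope slides down, on the shelf it stays.
- shelf_mid (a point): Middle of the level white loading shelf's floor, 126 mm above the table, feeder frame (0, 130, 126) mm, axes as the feeder's. The shelf runs y = 60 (crest) to 200 mm, where there is a white back lip 8 mm high, 4 mm thick. Clear side walls 5 mm thick, 150 mm apart inside, 30 mm high, run along the shelf and on down the slope to t = 147 mm.
- crest (a point): Middle of the edge between shelf and slope, at floor height; feeder frame (0, 60, 126) mm, axes as the feeder's.
- gap (a point): On the sloping floor, middle line, t = 100 mm, a free spot just below the jammed crayon; axes as the feeder's. Here the hopper narrows: clear upright guide vanes 30 mm high lead evenly from 150 mm apart at t = 50 to 40 mm apart at t = 145. Above, from t = 50 to 127, two clear cover strips lie 30 to 34 mm over the floor, leaving an open gap 66 mm wide along the middle.
- foot (a point): Where the crayon's centre is when it lies in the chute against the end stop: t = 220 mm, middle line, 11 mm above the sloping floor; axes as the feeder's. The chute, t = 145 to 280 mm, is 41 mm wide inside and open on top, its walls 30 mm high to t = 205, then 14 mm. The end stop at t = 280 is 24 mm high.
- crayon: Cast wax crayon bar, 120 mm long (its x), 26 mm wide (y), 22 mm high (z), with half-round ends, flat top and underside; about 55 g. Origin: centre of its underside. At the start it lies crosswise (x along the feeder's x) on the sloping floor, its round ends against the guide vanes under the cover strips, its centre at about t = 72 mm.
- crayon_center (a point): Centre of the crayon bar, 11 mm above its underside.
- rack: Bystander: clear acrylic rack with six upright slots, 90 x 172 x 111 mm high, loose; origin under its centre.
- pencil_tin: Bystander: round aluminium pencil tin with pencils, 74 mm across, tin 100 mm high, pencils to 177 mm, loose; origin under its centre.
- star_mold: Bystander: grey hard silicone star-shaped crayon mold, about 120 mm across, 18 mm high, loose; origin under its centre.
- lime_tray: Bystander: lime plastic tray with two more crayon bars in it (they stay there), 110 x 160 x 26 mm high, loose; origin under its centre.
Things that resemble listed ones, but are neither listed nor needed, are in the scene too. What is meant by the crayon is not grey or orange, and is the larger of those in its own colour.

How it is judged:
By the outcome, as a careful person would: the job done as asked, in the order asked, and still so for the second after the job is handed in, with the robot touching nothing.
It also fails if it takes over 61 s, if anything falls off the work surface, if the arm or the gripper's body presses on something with over 40 N, if the wrist force passes 120 N, or if a joint passes its speed limit or range.

### The arm

A 7-joint arm with a two-finger parallel gripper is mounted at the origin on the work surface. World frame = base frame: x ahead of the robot, y to its left, z up, the work surface at z = 0. Lengths are in m, angles in rad, forces in N, time in s.
With the tool pointing down it reaches from about 0.425 to 0.875 m from the base axis. Payload 4.7 kg.
Tool frame: the origin (TCP) lies midway between the tips of the shut fingers; the grasp point (between the pads) lies 19 mm behind it; z points along the fingers, y is the direction in which the jaws open and shut (so a half turn about z gives the same grasp; the last joint's range is limited). The gripper opens to 87 mm and grips with 3 to 60 N. Pads are 19 mm wide; open, the fingers measure 117 mm over their backs; the gripper's body (75 mm by 190 mm) begins 51 mm behind the grasp point.
Start: joints at [-1.124, 0.321, -0.07, 1.45, 0.023, 1.371, -0.057], TCP at [0.273, 0.59, 0.19] pointing down, gripper open.
Joint ranges: [-2.86, 2.86], [-0.3, 2.09], [-1.38, 1.24], [0.06, 2.45], [-1.56, 4.7], [0.09, 2.05], [-2.69, 2.69]. Speed limits (rad/s): [2.57, 2.57, 3.14, 3.14, 3.14, 3.14, 3.14].

### API

Orientations are given as a unit quaternion [w, x, y, z].
In Python, from rig import bot gives the robot as it stands. The module is installed in compiled form; this text tells all that it offers.
- The arm moves only by the tool apply_moves, never from a script. Its argument "steps" is one flat list of numbers, 6 for each row, row after row: the shift along the tool's x, y, z in mm, then the turn, a rotation vector about the tool's x, y, z in rad. In form: [dx, dy, dz, wx, wy, wz, dx, dy, dz, wx, wy, wz, ...]. A call has 1 to 12 rows; each row shifts and turns the commanded pose from where the row before left it, along the tool's axes as they then stand; what a row does not reach is not made up. A row lasts 1/10 s, in which the tool goes at most 50 mm and 8.59 degrees, less where a joint would pass 70% of its speed; a pose out of reach is approached as far as the arm can. A call with a gripper value outside its range is refused whole. "gripper" is the closure, from 0 (fully open) to 1 (shut), set as the call begins (left out, the last holds). The fingers move at their own pace and stop on an object; "force" is the grip in N (left out, the last holds). Time passes only in rows, so rows that do not move let the fingers close. It gives the time, the measured TCP pose, the force and the opening at its end, in the units of the state.
- bot.get_obs(): the state, without advancing time (a new reading comes with each control period).
- bot.get_image(name): name is "side" or "top" or "wrist"; returns (picture, depth): 480x640x3 uint8, red, green, blue; 480x640 float32, m along the optical axis (not along the pixel's ray), 0 where there is no reading.
- bot.get_calibration(name): a dict with "intrinsics" (3x3 intrinsics, pixels), "R" (3x3) and "t" (3): a world point X has camera coordinates R X + t. Camera axes: x right, y down, z forward; pixel columns grow to the right and rows downward; lengths in m; the calibration is good to about 2 mm. A picture is of the moment at which its call begins: read the wrist's pose just before it. get_calibration takes no time and is no camera call; for the wrist camera it gives the pose at the moment of the call.
- bot.job_done(): hands the job in, once; it reports no verdict.
The state is a dict: "t": time; "qpos": joint angles; "qd": joint speeds; "joint_efforts": joint torques, N m; "tool_pos": TCP position; "eef_rot": TCP orientation; "contact_force": force on the tool from outside, world axes, zero at the start; "torque": the same for the moment, N m; "opening": finger opening in m.
Only numpy, scipy, OpenCV 4.12 (cv2) and the standard library are available. Lean on these libraries where they do the work, as an engineer would, in place of code of your own. Each camera call takes 0.05 s, during which the arm holds its last target.

## Working session

There is one attempt and no reset: what is moved stays moved. The work goes in short steps, Python scripts to look and compute and a tool call to move; the robot and the scene stay as the last step left them, time stands still between calls to the robot, and variables do not carry over. Pictures are saved under pics/ and viewed, and the job is handed in when it is done.

Besides the shell and the picture viewer there is one more tool, called after "Emit:" by a JSON object that holds its "api" and its "payload", one argument or row to a line. apply_moves: Moves the arm, as the interface text tells. Its arguments: {"type":"object","properties":{"steps":{"type":"array","items":{"type":"number"}},"gripper":{"type":"number"},"force":{"type":"number"}},"required":["steps"]}

```bash
mkdir -p pics
python3 - <<'E'
from rig import bot
import cv2,numpy as np
o=bot.get_obs();print(o)
for n in("side","top"):
    im,d=bot.get_image(n);cv2.imwrite(f"pics/{n}0.png",im[:,:,::-1]);np.save(f"{n}0_d.npy",d);np.save(f"{n}0_i.npy",im)
    c=bot.get_calibration(n);np.savez(f"{n}_c.npz",**c);print(n,c)
E
```

```text
{'t': 0.0, 'qpos': array([-1.1238544 ,  0.32181822, -0.07007912,  1.45172618,  0.02262192,
        1.37079314, -0.05690373]), 'qd': array([-0.00139126, -0.00064409,  0.00136686,  0.00126141,  0.00107427,
        0.00266344, -0.00152564]), 'joint_efforts': array([ 6.51388964e-04, -4.91282952e+01, -4.03383784e-01, -3.12533498e+01,
       -6.38823118e-02,  4.36074135e-02,  1.99848596e-04]), 'tool_pos': array([0.2724353 , 0.58944562, 0.18863896]), 'eef_rot': array([-1.49109975e-04,  2.14722163e-01,  9.76674682e-01, -9.67583276e-04]), 'contact_force': array([ 1.04596848, -0.51994091,  0.15422608]), 'torque': array([ 0.00255972, -0.0189548 ,  0.0212146 ]), 'opening': 0.08718277443257937}
side {'intrinsics': array([[546.98195149,   0.        , 321.10500698],
       [  0.        , 546.98195149, 237.33879074],
       [  0.        ,   0.        ,   1.        ]]), 'R': array([[ 0.96622418, -0.25746834, -0.01099471],
       [-0.19849195, -0.71633281, -0.66893067],
       [ 0.1643526 ,  0.64851935, -0.74324348]]), 't': array([-0.56633403,  0.18818751,  1.05136088])}
top {'intrinsics': array([[510.84803459,   0.        , 316.71043075],
       [  0.        , 510.84803459, 246.32800415],
       [  0.        ,   0.        ,   1.        ]]), 'R': array([[-0.00364036, -0.99996921, -0.00695164],
       [-0.99476048,  0.00433146, -0.10214123],
       [ 0.1021682 ,  0.00654338, -0.99474562]]), 't': array([-0.00341195,  0.60865829,  1.34337713])}
```

View pics/side0.png

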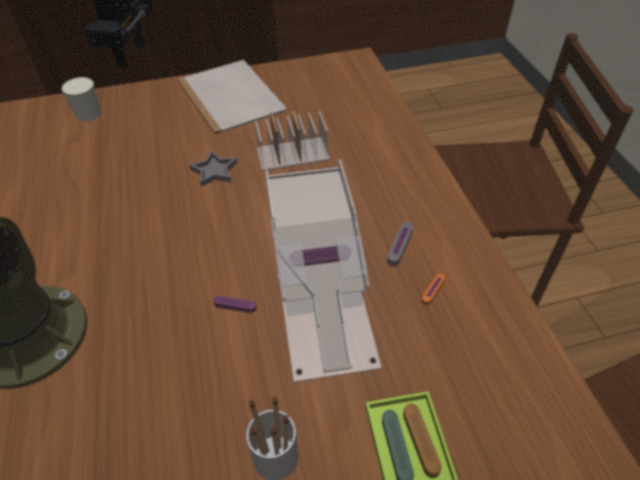

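View pics/top0.png

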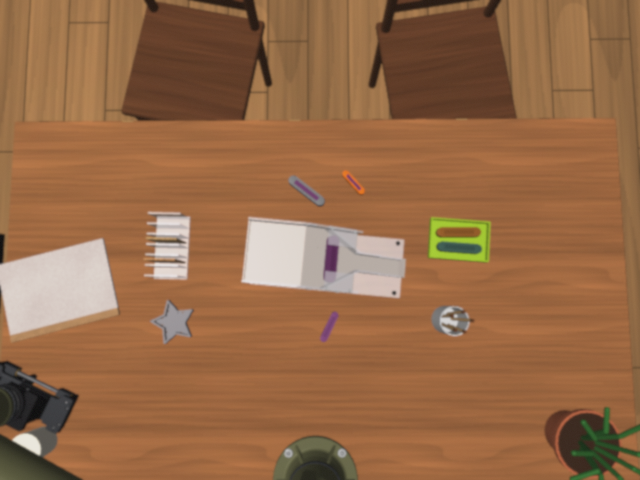

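Could be taken for the crayon: purple bar under the strips, top (331,258); small loose purple bar (330,326); grey one with purple (306,190); orange one with purple (353,181); bars in the tray (458,232/247). I choose the purple one in the hopper: it is the larger purple one and lies crosswise. Next is a close crop.

```bash
cat > h.py <<'E'
import numpy as np,cv2
def cal(n): return dict(np.load(f"{n}_c.npz"))
def px2w(c,u,v,d):
    K=c['intrinsics'];p=np.stack([(u-K[0,2])/K[0,0]*d,(v-K[1,2])/K[1,1]*d,d],-1)
    return (p-c['t'])@c['R']
def atz(c,u,v,z):
    K=c['intrinsics'];r=np.array([(u-K[0,2])/K[0,0],(v-K[1,2])/K[1,1],1.])@c['R'];o=-c['t']@c['R']
    return o+r*(z-o[2])/r[2]
def proj(c,X):
    p=np.atleast_2d(X)@c['R'].T+c['t'];p=p@c['intrinsics'].T;return p[:,:2]/p[:,2:]
E
python3 - <<'E'
from h import *
for n,(x0,y0,w,h) in dict(top=(230,200,190,115),side=(250,150,140,240)).items():
    im=np.load(f"{n}0_i.npy")[y0:y0+h,x0:x0+w,::-1];s=4 if n=='top' else 2.5
    cv2.imwrite(f"pics/{n}crop.png",cv2.resize(im,None,fx=s,fy=s,interpolation=cv2.INTER_CUBIC))
c=cal('top');d=np.load('top0_d.npy');v,u=np.mgrid[205:310,230:420]
P=px2w(c,u,v,d[205:310,230:420])
for vv in (235,250,258,270,285):
    print(vv,[(uu,*np.round(P[vv-205,uu-230]*1000).astype(int).tolist()) for uu in range(240,412,12)])
E
```

```text
235 [(240, 645, 207, -4), (252, 628, 156, 128), (264, 628, 126, 124), (276, 628, 95, 129), (288, 628, 65, 128), (300, 628, 35, 125), (312, 628, 5, 121), (324, 630, -25, 108), (336, 627, -55, 129), (348, 629, -86, 111), (360, 643, -125, 0), (372, 642, -158, 1), (384, 642, -191, 0), (396, 642, -224, 1), (408, 642, -257, 0)]
250 [(240, 603, 206, -1), (252, 590, 155, 130), (264, 590, 125, 129), (276, 590, 95, 126), (288, 590, 66, 124), (300, 589, 35, 131), (312, 591, 5, 117), (324, 592, -25, 101), (336, 590, -55, 118), (348, 594, -87, 76), (360, 601, -124, 6), (372, 601, -157, 4), (384, 600, -189, 9), (396, 600, -222, 6), (408, 601, -257, -3)]
258 [(240, 580, 204, 6), (252, 570, 155, 128), (264, 570, 125, 127), (276, 570, 95, 125), (288, 570, 65, 125), (300, 570, 35, 128), (312, 571, 6, 114), (324, 572, -25, 100), (336, 570, -55, 117), (348, 573, -87, 74), (360, 574, -119, 62), (372, 576, -153, 42), (384, 576, -185, 39), (396, 576, -219, 30), (408, 578, -255, 2)]
270 [(240, 548, 205, -1), (252, 540, 155, 127), (264, 540, 125, 125), (276, 540, 96, 120), (288, 540, 65, 128), (300, 540, 35, 126), (312, 540, 6, 115), (324, 540, -24, 116), (336, 540, -55, 112), (348, 542, -87, 76), (360, 541, -116, 97), (372, 544, -152, 46), (384, 544, -186, 26), (396, 545, -220, 17), (408, 546, -256, -3)]
285 [(240, 506, 204, 4), (252, 506, 172, 0), (264, 506, 139, 0), (276, 502, 92, 157), (288, 502, 63, 157), (300, 503, 36, 121), (312, 503, 6, 115), (324, 502, -24, 136), (336, 502, -54, 128), (348, 502, -85, 107), (360, 505, -122, 12), (372, 505, -155, 6), (384, 505, -188, 4), (396, 505, -221, 7), (408, 505, -255, -4)]
```

View pics/topcrop.png

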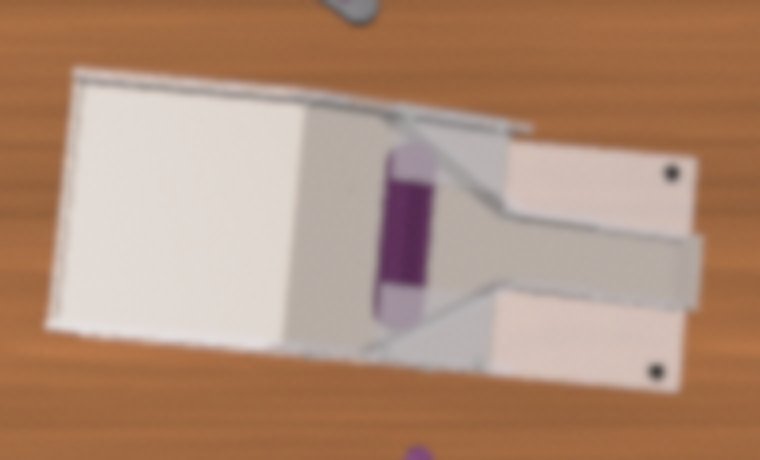

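View pics/sidecrop.png

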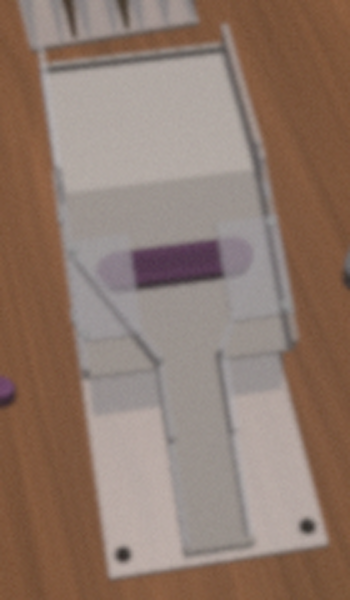

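```bash
cat > fit.py <<'E'
from h import *
from scipy.optimize import least_squares
L=[('top',(404.3,239.3),(80,-205,5)),('top',(399.5,297.5),(-80,-205,5)),('top',(306.5,225.8),(75,60,126)),('top',(300.5,286.8),(-75,60,126)),
('side',(293.6,381.2),(-80,-205,5)),('side',(381.2,367.2),(80,-205,5)),('side',(275.6,226.8),(-75,60,126)),('side',(350,219.2),(75,60,126))]
C={n:cal(n) for n in('top','side')}
def F2W(p,q):
    c,s=np.cos(p[2]),np.sin(p[2]);q=np.asarray(q,float)/1000
    return np.stack([p[0]+c*q[...,0]-s*q[...,1],p[1]+s*q[...,0]+c*q[...,1],q[...,2]],-1)
def f(p): return np.concatenate([proj(C[n],F2W(p,q))[0]-np.array(u) for n,u,q in L])
r=least_squares(f,[.57,-.05,-.07],loss='soft_l1');p=r.x
if __name__=='__main__':
    print(p,np.round(f(p).reshape(-1,2),1).tolist())
    np.save('pose.npy',p)
    a=np.radians(24)
    def sl(x,t,h): return (x,60-t*np.cos(a)+h*np.sin(a),126-t*np.sin(a)+h*np.cos(a))
    S=[[sl(-75,0,0),sl(75,0,0)],[(-75,200,126),(75,200,126)],[(-75,200,156),(-75,60,156),sl(-75,147,30)],[(75,200,156),(75,60,156),sl(75,147,30)],
    [sl(-75,50,0),sl(-20,145,0),sl(-20,280,0),sl(20,280,0),sl(20,145,0),sl(75,50,0)],[sl(-33,50,34),sl(-33,127,34)],[sl(33,50,34),sl(33,127,34)],
    [sl(-60,59,22),sl(60,59,22),sl(60,85,22),sl(-60,85,22),sl(-60,59,22)]]
    for n in C:
        x0,y0,w,h=dict(top=(230,200,190,115),side=(250,150,140,240))[n];s=4 if n=='top' else 2.5
        im=cv2.imread(f'pics/{n}crop.png')
        for l in S:
            q=(proj(C[n],F2W(p,np.array(l)))-[x0,y0])*s
            cv2.polylines(im,[q.astype(np.int32)],False,(0,255,0),1)
        cv2.imwrite(f'pics/{n}ov.png',im)
E
python3 fit.py
```

```text
[ 0.57145999 -0.0342013  -0.09373498] [[-0.1, -0.8], [0.4, -0.6], [0.2, -0.3], [0.7, -1.8], [-0.7, -0.1], [-0.8, -0.0], [-1.2, 0.7], [0.2, -1.5]]
```

```bash
python3 -c "
import cv2,numpy as np
a=cv2.imread('pics/topov.png');b=cv2.imread('pics/sideov.png');
cv2.imwrite('pics/sideov2.png',b)"
```

```text
(no output)
```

View pics/topov.png

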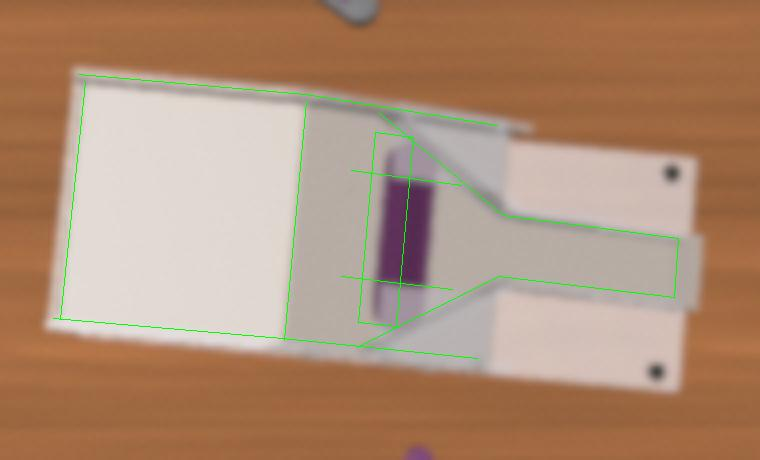

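View pics/sideov.png

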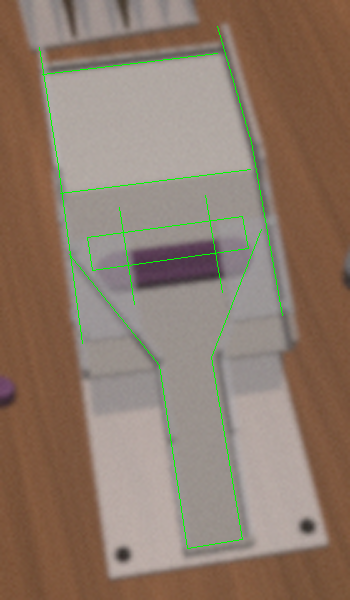

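```bash
sed -i 's/+h\*np.sin(a),126/-h*np.sin(a),126/' fit.py; python3 fit.py
```

```text
[ 0.57145999 -0.0342013  -0.09373498] [[-0.1, -0.8], [0.4, -0.6], [0.2, -0.3], [0.7, -1.8], [-0.7, -0.1], [-0.8, -0.0], [-1.2, 0.7], [0.2, -1.5]]
```

View pics/topov.png

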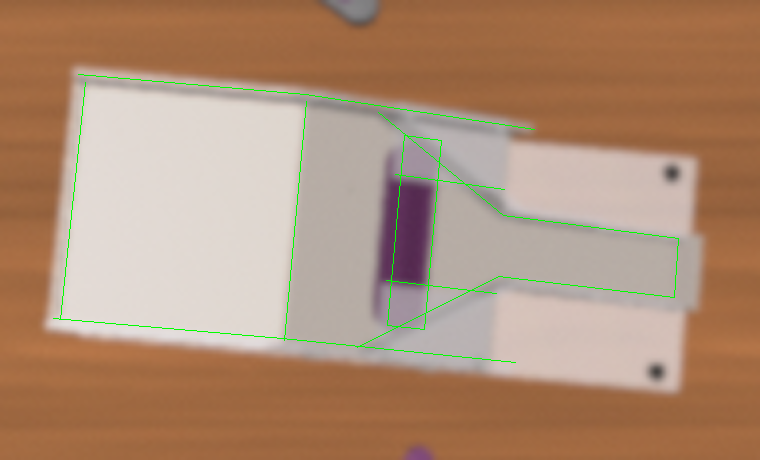

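View pics/sideov.png

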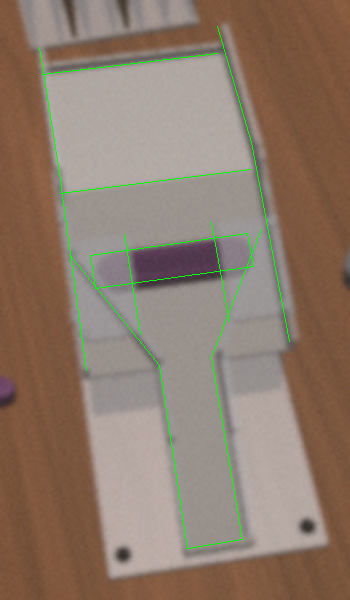

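The crop and overlay confirm it: the purple bar with its ends under the strips, at t≈72, in the fitted feeder pose. Candidate chosen, so now I plan the moves.

```bash
cat > plan.py <<'E'
from h import *
from rig import bot
from scipy.spatial.transform import Rotation as R,Slerp
P=np.load('pose.npy')
A=np.radians(24)
FR=R.from_euler('z',P[2])
def sl(x,t,h): return np.array([x,60-t*np.cos(A)-h*np.sin(A),126-t*np.sin(A)+h*np.cos(A)])
def W(q): return FR.apply(np.asarray(q,float)/1000)+[P[0],P[1],0]
def F(w): return FR.inv().apply(np.asarray(w)-[P[0],P[1],0])*1000
def ori(tilt=0,yaw=0):
    # tool y along feeder x (yaw=0), tool z down, tips tilted to feeder +y
    a=np.radians(tilt);z=np.array([0,np.sin(a),-np.cos(a)]);y=np.array([1.,0,0]);x=np.cross(y,z)
    return FR*R.from_euler('z',yaw,degrees=True)*R.from_matrix(np.stack([x,y,z],1))
def cur():
    o=bot.get_obs();q=o['eef_rot'];return o,o['tool_pos'],R.from_quat([q[1],q[2],q[3],q[0]])
def rows(p0,r0,p1,r1,n):
    s=Slerp([0,1],R.concatenate([r0,r1]));out=[];pp,rr=p0,r0
    for i in range(1,n+1):
        p=p0+(p1-p0)*i/n;r=s(i/n)
        out.append(np.concatenate([np.round(rr.inv().apply(p-pp)*1000,1),np.round((rr.inv()*r).as_rotvec(),3)]));pp,rr=p,r
    return np.array(out)
def show():
    o,p,r=cur();e=(FR.inv()*r).as_matrix()
    print('t',round(o['t'],2),'F',np.round(F(p),1),'z',np.round(e[:,2],3),'y',np.round(e[:,1],3),'cf',np.round(o['contact_force'],1),'op',round(o['opening']*1000,1),'q',np.round(o['qpos'],2))
E
python3 - <<'E'
from plan import *
show();o,p,r=cur()
q=W(sl(0,112,0)+[0,0,0]);mid=W([0,-45,250])
print(mid)
x=rows(p,r,mid,ori(0),18);print(x.tolist())
E
```

```text
t 0.1 F [-356.1  593.   188.8] z [-0.    -0.002 -1.   ] y [ 0.333  0.943 -0.002] cf [-0.3 -0.4  0.3] op 87.0 q [-1.12  0.32 -0.07  1.45  0.02  1.37 -0.06]
[ 0.56724809 -0.07900375  0.25      ]
[[-30.4, -26.9, -3.4, -0.0, 0.0, 0.068], [-32.2, -24.7, -3.4, -0.0, 0.0, 0.068], [-33.8, -22.4, -3.4, -0.0, 0.0, 0.068], [-35.3, -20.1, -3.4, -0.0, 0.0, 0.068], [-36.6, -17.6, -3.4, -0.0, 0.0, 0.068], [-37.7, -15.1, -3.4, -0.0, 0.0, 0.068], [-38.6, -12.5, -3.4, -0.0, 0.0, 0.068], [-39.4, -9.8, -3.4, -0.0, 0.0, 0.068], [-40.0, -7.1, -3.4, -0.0, 0.0, 0.068], [-40.4, -4.3, -3.4, -0.0, 0.0, 0.068], [-40.6, -1.6, -3.4, -0.0, 0.0, 0.068], [-40.6, 1.2, -3.4, -0.0, 0.0, 0.068], [-40.4, 4.0, -3.4, -0.0, 0.0, 0.068], [-40.0, 6.7, -3.4, -0.0, 0.0, 0.068], [-39.5, 9.5, -3.4, -0.0, 0.0, 0.068], [-38.7, 12.1, -3.4, -0.0, 0.0, 0.068], [-37.8, 14.8, -3.4, -0.0, 0.0, 0.068], [-36.7, 17.3, -3.4, -0.0, 0.0, 0.068]]
```

Emit:
{"api": "apply_moves", "payload": {
  "steps": [-30, -27, -4, 0, 0, 0.068, -32, -25, -4, 0, 0, 0.068, -34, -22, -4, 0, 0, 0.068, -35, -20, -4, 0, 0, 0.068, -37, -18, -4, 0, 0, 0.068, -38, -15, -4, 0, 0, 0.068, -39, -12, -4, 0, 0, 0.068, -39, -10, -4, 0, 0, 0.068, -40, -7, -3, 0, 0, 0.068, -40, -4, -3, 0, 0, 0.068, -41, -2, -3, 0, 0, 0.068, -41, 1, -3, 0, 0, 0.068],
  "gripper": 0.77
}}

```text
t: 1.3
tool_pos: [0.4703, 0.1425, 0.2336]
eef_rot: [-0.0, 0.586, 0.811, -0.0]
contact_force: [0.7, 1.3, -0.0]
opening: 0.0207
```

Emit:
{"api": "apply_moves", "payload": {
  "steps": [-40, 4, -3, 0, 0, 0.068, -40, 7, -3, 0, 0, 0.068, -39, 9, -3, 0, 0, 0.068, -39, 12, -3, 0, 0, 0.068, -38, 15, -3, 0, 0, 0.068, -37, 17, -3, 0, 0, 0.068, 0, 0, 0, 0, 0, 0]
}}

```text
t: 2.0
tool_pos: [0.5697, -0.0854, 0.2517]
eef_rot: [0.002, 0.74, 0.672, -0.001]
contact_force: [0.1, -0.8, 0.8]
opening: 0.0198
```

Run:
```python
from plan import *
show();o,p,r=cur()
c=bot.get_calibration('wrist');im,d=bot.get_image('wrist')
np.savez('wrist_c.npz',**c);cv2.imwrite('pics/w1.png',im[:,:,::-1]);np.save('w1_d.npy',d)
img=im[:,:,::-1].copy()
s=lambda *l:np.array([sl(*q) for q in l])
S=[s((-75,0,0),(75,0,0)),s((-75,50,0),(-20,145,0),(-20,280,0),(20,280,0),(20,145,0),(75,50,0)),s((-33,50,34),(-33,127,34)),s((33,50,34),(33,127,34)),np.array([(-75,60,156),(-75,200,156)])]
for l in S:
    q=proj(c,W(l));cv2.polylines(img,[q.astype(np.int32)],False,(0,255,0),1)
cv2.imwrite('pics/w1o.png',img)
x=rows(p,r,W(sl(0,112,60)),ori(24),6);print(x.tolist())
```

```text
t 2.0 F [  3.  -51.2 251.7] z [ 0.001 -0.004 -1.   ] y [ 1.    -0.003  0.001] cf [ 0.1 -0.8  0.8] op 19.8 q [-0.42  0.15  0.59  1.57 -0.08  1.45  0.07]
[[-2.5, -0.5, 19.4, 0.0, 0.071, -0.0], [-3.9, -0.5, 19.2, 0.0, 0.071, -0.0], [-5.2, -0.5, 18.9, 0.0, 0.071, -0.0], [-6.5, -0.5, 18.5, 0.0, 0.071, -0.0], [-7.8, -0.5, 18.0, 0.0, 0.071, -0.0], [-9.1, -0.5, 17.4, 0.0, 0.071, -0.0]]
```

View pics/w1o.png

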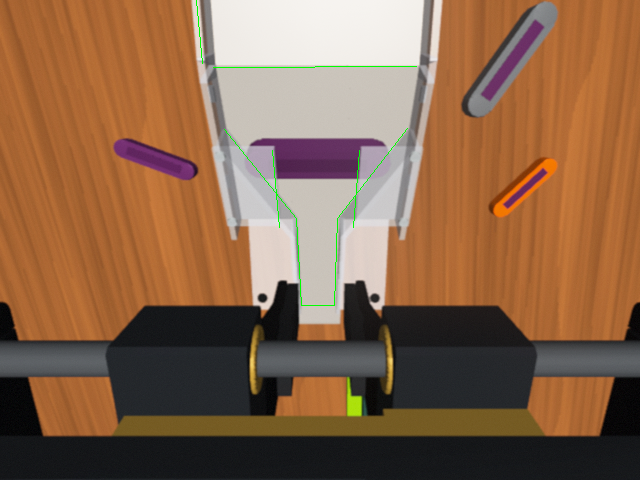

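Wrist view: crayon at (318,160), crest edge at row 67, gap edges at columns 275 and 360. The overlay agrees within about 1 mm. Now to the tilted pre-push pose.

Emit:
{"api": "apply_moves", "payload": {
  "steps": [-2.5, -0.5, 19.4, 0, 0.071, 0, -4, -0.5, 19.2, 0, 0.071, 0, -5, 0, 19, 0, 0.071, 0, -6.5, 0, 18.5, 0, 0.071, 0, -8, 0, 18, 0, 0.071, 0, -9, 0, 17.4, 0, 0.071, 0, 0, 0, 0, 0, 0, 0]
}}

```text
t: 2.75
tool_pos: [0.5636, -0.094, 0.1308]
eef_rot: [-0.146, 0.722, 0.659, 0.153]
contact_force: [-0.2, -0.8, -0.2]
opening: 0.0199
```

Run:
```python
from plan import *
show();o,p,r=cur()
c=bot.get_calibration('wrist');im,d=bot.get_image('wrist');cv2.imwrite('pics/w2.png',im[:,:,::-1])
im,d=bot.get_image('side');cv2.imwrite('pics/s2.png',cv2.resize(im[150:390,250:450,::-1],None,fx=2.5,fy=2.5,interpolation=cv2.INTER_CUBIC))
x=rows(p,r,W(sl(1,111,6)),ori(24),5);print(x.tolist())
```

```text
t 2.75 F [ -2.2 -60.2 130.8] z [-0.009  0.413 -0.91 ] y [ 1.     0.004 -0.008] cf [-0.2 -0.8 -0.2] op 19.9 q [-0.11  0.34  0.62  1.69 -0.59  1.4   0.58]
[[-0.7, 0.7, 9.4, -0.002, -0.001, 0.0], [-0.7, 0.7, 9.4, -0.002, -0.001, 0.0], [-0.7, 0.7, 9.5, -0.002, -0.001, 0.0], [-0.7, 0.7, 9.5, -0.002, -0.001, 0.0], [-0.6, 0.7, 9.5, -0.002, -0.001, 0.0]]
```

View pics/w2.png

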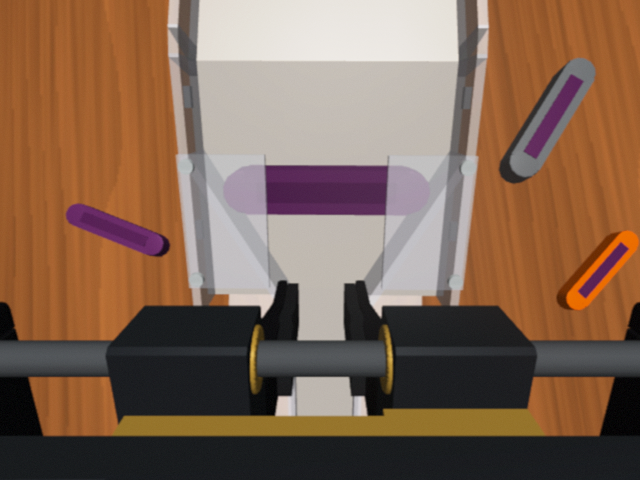

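View pics/s2.png

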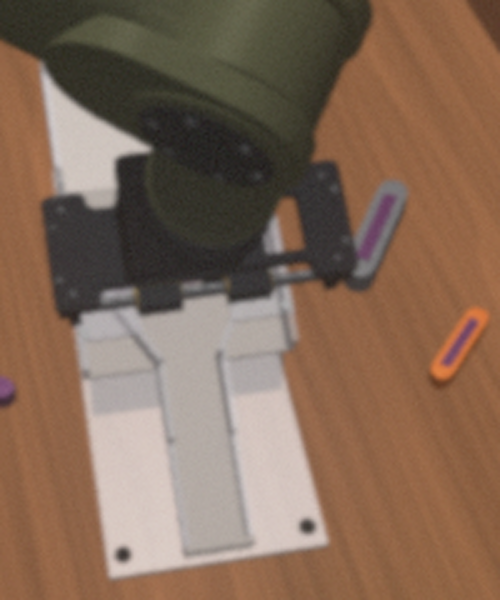

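Wrist view: crayon at (326,190), gap between columns 265 and 387, fingers centred on 320. I need about 3 mm in +x, then descend.

Emit:
{"api": "apply_moves", "payload": {
  "steps": [-1, 1, 10, 0, 0, 0, -1, 1, 10, 0, 0, 0, -1, 1, 10, 0, 0, 0, 0, 0, 9, 0, 0, 0, 0, 0, 7, 0, 0, 0, 0, 0, 0, 0, 0, 0]
}}

```text
t: 3.45
tool_pos: [0.5706, -0.0755, 0.0907]
eef_rot: [-0.144, 0.72, 0.661, 0.155]
contact_force: [0.4, -0.2, 0.4]
opening: 0.0204
```

Run:
```python
from plan import *
show();o,p,r=cur()
im,d=bot.get_image('wrist');cv2.imwrite('pics/w3.png',im[:,:,::-1])
q=F(p);t=(60-q[1])*np.cos(A)+(126-q[2])*np.sin(A);h=-(60-q[1])*-np.sin(A)*-1+0
print('t',t,'h',(q[2]-126)*np.cos(A)+ (60-q[1])*np.sin(A))
```

```text
t 3.45 F [  3.  -41.2  90.7] z [-0.005  0.414 -0.91 ] y [ 1.     0.009 -0.002] cf [ 0.4 -0.2  0.4] op 20.4 q [-0.13  0.37  0.6   1.74 -0.62  1.32  0.6 ]
t 106.85452275580732 h 8.917005086245432
```

View pics/w3.png

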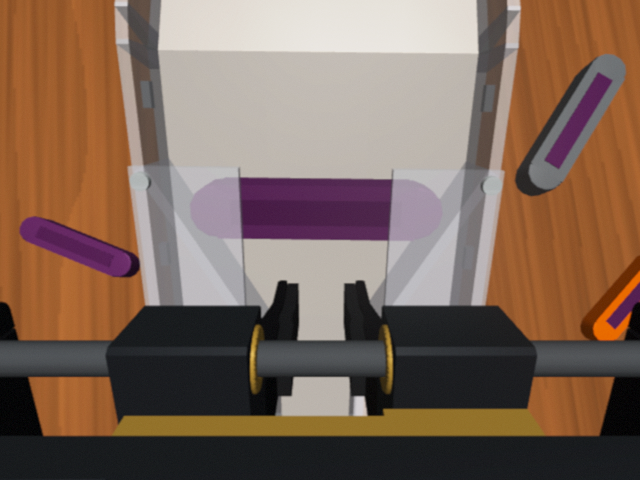

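Emit:
{"api": "apply_moves", "payload": {
  "steps": [4, -0.5, 1, 0, 0, 0, 5, -0.5, 1, 0, 0, 0, 5, -0.5, 0, 0, 0, 0, 6, -0.5, 0, 0, 0, 0, 6, 0, 0, 0, 0, 0, 6, 0, 0, 0, 0, 0, 6, 0, 0, 0, 0, 0, 6, 0, 0, 0, 0, 0, 6, 0, 0, 0, 0, 0]
}}

```text
t: 4.4
tool_pos: [0.5734, -0.0299, 0.1109]
eef_rot: [-0.143, 0.72, 0.661, 0.156]
contact_force: [0.2, -0.2, 0.1]
opening: 0.0202
```

```bash
cat >> plan.py <<'E'
def th():
    o,p,r=cur();q=F(p)
    print('t',(60-q[1])*np.cos(A)+(126-q[2])*np.sin(A),'h',(q[2]-126)*np.cos(A)+(60-q[1])*np.sin(A))
def pic(cam,fn):
    im,d=bot.get_image(cam);cv2.imwrite('pics/'+fn,im[:,:,::-1]);return im,d
E
python3 - <<'E'
from plan import *
show();th();pic('wrist','w4.png')
E
```

```text
t 4.4 F [  1.5   4.5 110.9] z [-0.003  0.413 -0.911] y [1.    0.008 0.   ] cf [ 0.2 -0.2  0.1] op 20.2 q [-0.2   0.31  0.58  1.76 -0.6   1.31  0.5 ]
t 56.82767104949277 h 8.825667906915115
```

View pics/w4.png

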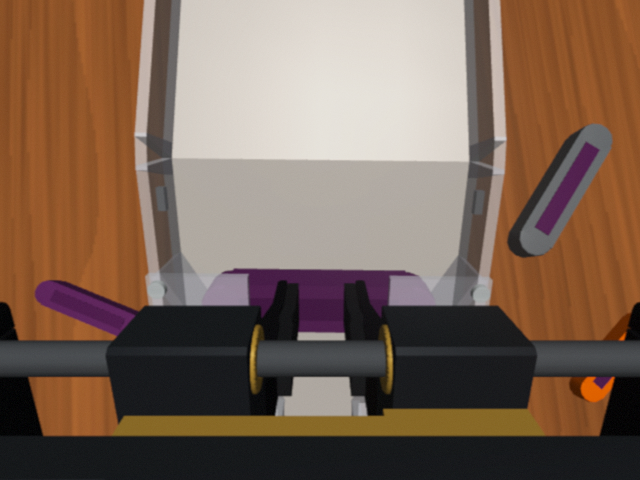

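Run:
```python
from plan import *
o,p,r=cur();c=bot.get_calibration('wrist')
print('cam in tool',r.inv().apply(-c['t']@c['R']-p)*1000)
for dx in(-10,0,10,):
  for z in(0,-20): print(dx,z,proj(c,p+r.apply(np.array([dx,10,z])/1000)))
for t in (0,10,20,30,40,50,60,70): print(t,[np.round(proj(c,W(sl(0,t,h)))[0],0).tolist() for h in(0,22)])
im,d=bot.get_image('wrist')
for row in (180,250,275,285,300,315,325,335):
  w=px2w(c,np.array(320.),np.array(float(row)),np.array(d[row,320]));q=F(w)
  print(row,(60-q[1])*np.cos(A)+(126-q[2])*np.sin(A),(q[2]-126)*np.cos(A)+(60-q[1])*np.sin(A))
```

```text
cam in tool [  82.95846413    0.69748365 -195.72666422]
-10 0 [[338.41833073 290.70782619]]
-10 -20 [[340.11634327 308.5218521 ]]
0 0 [[338.66793642 273.37902807]]
0 -20 [[340.41715642 289.75359812]]
10 0 [[338.92472527 255.55154143]]
10 -20 [[340.72749781 270.39086109]]
0 [[317.0, 165.0], [317.0, 171.0]]
10 [[317.0, 185.0], [317.0, 193.0]]
20 [[317.0, 204.0], [317.0, 214.0]]
30 [[317.0, 222.0], [316.0, 234.0]]
40 [[317.0, 240.0], [316.0, 254.0]]
50 [[317.0, 258.0], [316.0, 273.0]]
60 [[317.0, 275.0], [316.0, 292.0]]
70 [[317.0, 291.0], [316.0, 310.0]]
180 7.517481374444601 0.2077877857285957
250 45.85697816306948 -1.0369955618190971
275 58.11712143998703 4.632110526824096
285 58.065797869400065 17.803271863641093
300 64.80857203886129 21.092556893221875
315 72.48371169979826 22.468986305539374
325 78.27716877528458 22.274259044712878
335 97.79466629390538 -0.5733808630420185
```

Run:
```python
from plan import *
o,p,r=cur();c=bot.get_calibration('wrist');im,d=bot.get_image('wrist')
for col in (285,292,350,360):
  for row in (278,284,290,300,320,350,390):
    w=px2w(c,np.array(float(col)),np.array(float(row)),np.array(d[row,col]))
    print(col,row,round(float(d[row,col]),3),np.round(r.inv().apply(w-p)*1000,1),im[row,col])
cv2.imwrite('pics/w5.png',cv2.resize(im[240:440,220:420,::-1],None,fx=3,fy=3,interpolation=cv2.INTER_CUBIC))
pic('side','s5.png')
```

```text
285 278 0.209 [ -1.4 -18.   -2.9] [72 30 70]
285 284 0.172 [ 11.2 -14.7 -38. ] [14 14 15]
285 290 0.168 [ 10.5 -14.3 -42.5] [14 13 15]
285 300 0.16 [  9.9 -13.7 -50.5] [19 19 20]
285 320 0.146 [  9.5 -12.4 -65.8] [21 22 22]
285 350 0.088 [  32.5   -7.2 -119.4] [72 74 77]
285 390 0.135 [ -7.2 -11.4 -82.8] [26 25 27]
292 278 0.21 [ -1.5 -14.4  -2.5] [71 30 70]
292 284 0.175 [  9.9 -11.9 -35.3] [25 22 25]
292 290 0.169 [  9.8 -11.5 -41.1] [22 20 23]
292 300 0.161 [  9.6 -10.9 -49.9] [20 20 21]
292 320 0.151 [  7.1 -10.2 -61.3] [15 16 17]
292 350 0.088 [  32.4   -5.6 -119.4] [73 77 79]
292 390 0.242 [-79.1 -16.8   7.3] [133 129 122]
350 278 0.211 [-2.2 15.9 -1.1] [75 37 74]
350 284 0.176 [  9.4  13.4 -34. ] [31 27 31]
350 290 0.17 [  9.4  13.  -40.2] [28 26 28]
350 300 0.162 [  9.   12.4 -48.8] [26 25 27]
350 320 0.146 [  9.7  11.2 -66. ] [19 19 20]
350 350 0.088 [  32.5    7.  -119.4] [70 73 77]
350 390 0.0 [  82.9    0.7 -195.7] [115 110 106]
360 278 0.211 [-2.1 21.2 -1.3] [76 35 72]
360 284 0.172 [ 11.1  17.4 -37.8] [21 20 22]
360 290 0.167 [ 11.1  16.9 -43.8] [20 19 20]
360 300 0.158 [ 11.   16.  -52.6] [19 17 19]
360 320 0.146 [  9.6  14.9 -65.8] [26 24 27]
360 350 0.089 [  32.     9.3 -118.7] [71 73 77]
360 390 0.135 [ -7.2  13.8 -82.8] [28 26 26]
```

View pics/w5.png

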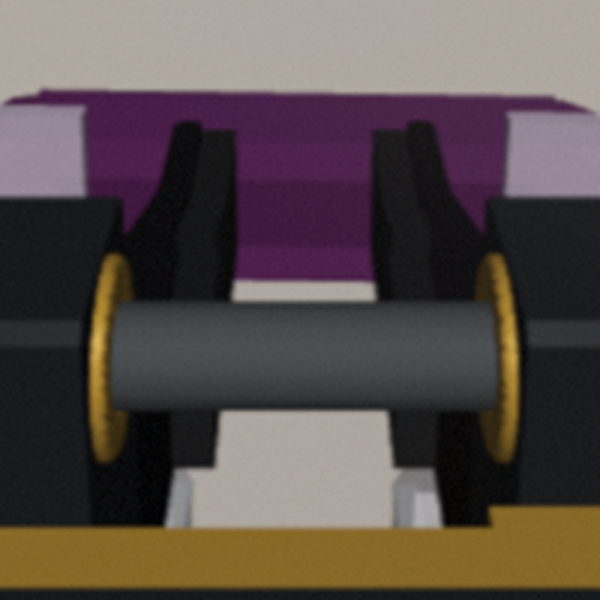

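View pics/s5.png

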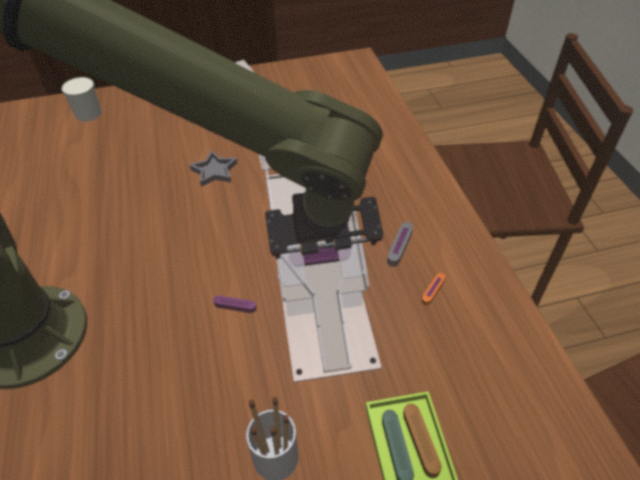

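The crayon has not moved: wrist depth puts it still at t≈58–84. The visible finger ends sit about 35 mm behind the nominal TCP, above the bar, and there is no contact force. I'll back off and check where the tips really are before descending.

Emit:
{"api": "apply_moves", "payload": {
  "steps": [-10, 0, 0, 0, 0, 0, -10, 0, 0, 0, 0, 0, -10, 0, 0, 0, 0, 0, -10, 0, 0, 0, 0, 0, -12, 0, 0, 0, 0, 0, 0, 0, 0, 0, 0, 0]
}}

```text
t: 5.2
tool_pos: [0.5685, -0.0802, 0.0881]
eef_rot: [-0.143, 0.722, 0.66, 0.155]
contact_force: [-0.5, -0.4, -1.0]
opening: 0.0201
```

Run:
```python
from plan import *
show();th();o,p,r=cur();c=bot.get_calibration('wrist');im,d=bot.get_image('wrist')
v,u=np.mgrid[240:430:1,100:540:1]
w=px2w(c,u.astype(float),v.astype(float),d[240:430,100:540]);q=r.inv().apply((w-p).reshape(-1,3)).reshape(w.shape)*1000
ok=(d[240:430,100:540]>.02)
m=ok&(abs(q[...,1])<35)&(abs(q[...,0])<25)&(im[240:430,100:540].sum(-1)<120)
z=q[...,2][m];print('dark finger z hist',np.histogram(z,bins=np.arange(-130,20,10)))
for a,b in((180,330),(200,380),(150,400),(320,425),(450,330),(320,470)):
  print(a,b,np.round(r.inv().apply(px2w(c,np.array(float(a)),np.array(float(b)),np.array(d[b,a]))-p)*1000,1))
im,d=pic('side','s6.png');cv2.imwrite('pics/s6c.png',cv2.resize(im[150:390,230:430,::-1],None,fx=3,fy=2.5,interpolation=cv2.INTER_CUBIC))
print(proj(cal('side'),np.array([p,p-r.apply([0,0,.035])])))
print('wrist tool tip', proj(c,p))
```

```text
t 5.2 F [  1.3 -46.1  88.1] z [-0.003  0.412 -0.911] y [ 1.     0.004 -0.002] cf [-0.5 -0.4 -1. ] op 20.1 q [-0.12  0.37  0.6   1.74 -0.62  1.32  0.61]
t 112.36946241298382 h 8.505930602962295
dark finger z hist (array([1783,  409,  459,  362,  717,  893,  781,  772,  535,  185,    0,
          0,    0,    0]), array([-130, -120, -110, -100,  -90,  -80,  -70,  -60,  -50,  -40,  -30,
        -20,  -10,    0,   10]))
180 330 [  37.   -29.9 -118.6]
200 380 [  30.3  -23.9 -126.7]
150 400 [  25.6  -34.5 -126.9]
320 425 [  23.7    0.5 -131.8]
450 330 [  37.9   28.2 -120.2]
320 470 [  26.     0.5 -144.1]
[[322.49331609 276.69744738]
 [323.72419854 272.07059261]]
wrist tool tip [[319.6611623  273.37765165]]
```

View pics/s6c.png

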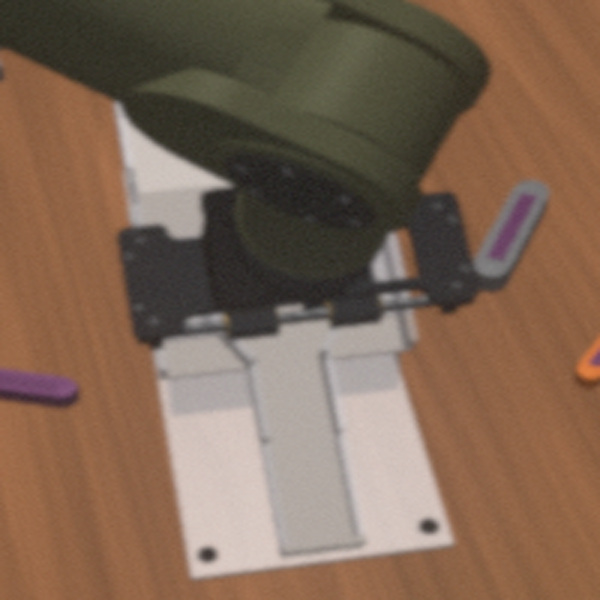

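Emit:
{"api": "apply_moves", "payload": {
  "steps": [0, 0, 3, 0, 0, 0, 0, 0, 3, 0, 0, 0, 0, 0, 3, 0, 0, 0, 0, 0, 0, 0, 0, 0]
}}

```text
t: 5.7
tool_pos: [0.5693, -0.0729, 0.0806]
eef_rot: [-0.143, 0.72, 0.661, 0.156]
contact_force: [-0.7, -0.3, -0.1]
opening: 0.02
```

Run:
```python
from plan import *
show();th()
```

```text
t 5.7 F [  1.5 -38.7  80.6] z [-0.004  0.414 -0.91 ] y [ 1.     0.009 -0.001] cf [-0.7 -0.3 -0.1] op 20.0 q [-0.13  0.38  0.59  1.75 -0.63  1.3   0.61]
t 108.67329989042159 h -1.3241759026360214
```

No contact at a nominal height of −1 mm, so the tips really are short of the TCP. Lowering further in checked steps.

Emit:
{"api": "apply_moves", "payload": {
  "steps": [-1, 0, 4, 0, 0, 0, -1, 0, 4, 0, 0, 0, -1, 0, 4, 0, 0, 0, 0, 0, 4, 0, 0, 0, 0, 0, 0, 0, 0, 0]
}}

```text
t: 6.2
tool_pos: [0.5694, -0.0694, 0.0645]
eef_rot: [-0.144, 0.72, 0.661, 0.155]
contact_force: [-0.2, 0.4, 0.6]
opening: 0.0201
```

Emit:
{"api": "apply_moves", "payload": {
  "steps": [0, 0, 2, 0, 0, 0, 0, 0, 2, 0, 0, 0, 0, 0, 0, 0, 0, 0]
}}

```text
t: 6.5
tool_pos: [0.57, -0.0681, 0.0614]
eef_rot: [-0.143, 0.72, 0.661, 0.156]
contact_force: [0.4, 0.5, 0.2]
opening: 0.02
```

```bash
cat >> plan.py <<'E'
def tip(im=None,d=None):
    o,p,r=cur();c=bot.get_calibration('wrist')
    if im is None: im,d=bot.get_image('wrist')
    out=[]
    for col in range(270,375,3):
        for row in range(265,320):
            if d[row,col]>.02:
                q=r.inv().apply(px2w(c,float(col),float(row),np.array(float(d[row,col])))-p)*1000
                if im[row,col].sum()<120 and abs(q[0])<16: out.append(q)
    out=np.array(out);print('tip zmax',np.sort(out[:,2])[-8:].round(1) if len(out) else None)
    return im,d
E
python3 - <<'E'
from plan import *
show();th();im,d=tip();cv2.imwrite('pics/w7.png',im[:,:,::-1])
E
```

```text
t 6.5 F [  1.7 -33.9  61.4] z [-0.003  0.413 -0.911] y [ 1.     0.008 -0.   ] cf [0.4 0.5 0.2] op 20.0 q [-0.13  0.4   0.59  1.77 -0.65  1.27  0.62]
t 112.04470015650443 h -20.80803082996566
tip zmax [-35.4 -35.3 -35.  -34.8 -34.8 -34.5 -34.4 -34.3]
```

View pics/w7.png

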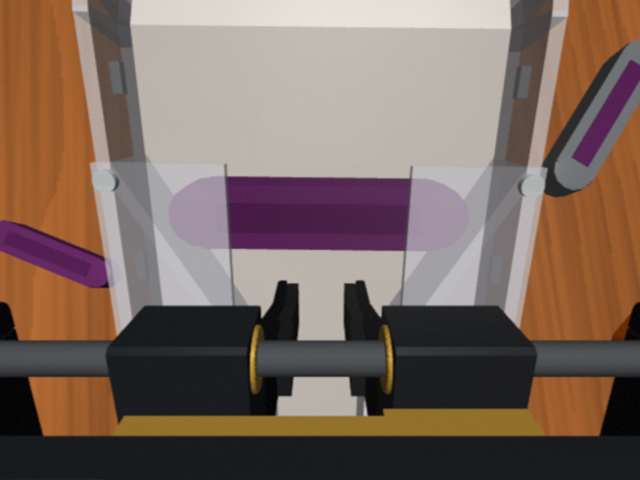

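The visible tips are at z −34.5 mm from the nominal TCP, so the true tip height is about 14 mm. I'll plan with that offset from here, lowering to about 6 mm and pushing.

Emit:
{"api": "apply_moves", "payload": {
  "steps": [0, 0, 3, 0, 0, 0, 0, 0, 3, 0, 0, 0, 0, 0, 2, 0, 0, 0, 0, 0, 0, 0, 0, 0, 4, 0, 0, 0, 0, 0, 6, 0, 0, 0, 0, 0, 6, 0, 0, 0, 0, 0, 6, 0, 0, 0, 0, 0, 5, 0, 0, 0, 0, 0]
}}

```text
t: 7.45
tool_pos: [0.5726, -0.0398, 0.0658]
eef_rot: [-0.143, 0.72, 0.661, 0.156]
contact_force: [0.0, -0.5, -1.1]
opening: 0.0201
```

Run:
```python
from plan import *
show();th();im,d=tip();cv2.imwrite('pics/w8.png',im[:,:,::-1])
```

```text
t 7.45 F [ 1.7 -5.5 65.8] z [-0.003  0.413 -0.911] y [1.    0.008 0.001] cf [ 0.  -0.5 -1.1] op 20.1 q [-0.17  0.37  0.58  1.79 -0.64  1.25  0.57]
t 84.30688873497522 h -28.311868309938898
tip zmax [-41.3 -41.1 -41.  -41.  -40.6 -40.3 -40.2 -40.2]
```

View pics/w8.png

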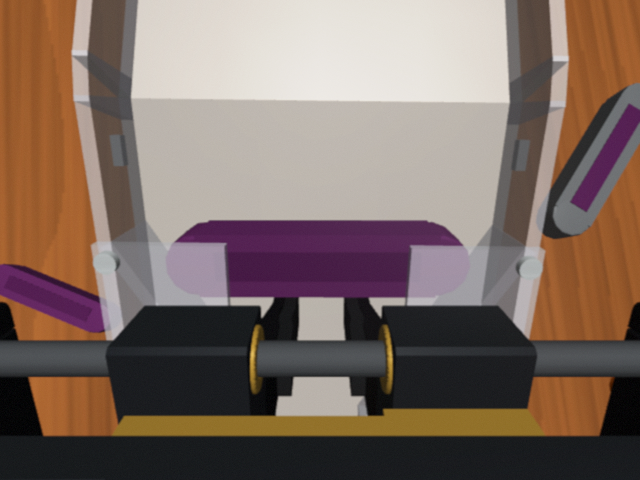

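The bar is moving uphill square to the slope (upper edge at row 220). Continuing.

Emit:
{"api": "apply_moves", "payload": {
  "steps": [6, 0, 0, 0, 0, 0, 6, 0, 0, 0, 0, 0, 6, 0, 0, 0, 0, 0, 6, 0, 0, 0, 0, 0, 6, 0, 0, 0, 0, 0, 6, 0, 0, 0, 0, 0, 6, 0, 0, 0, 0, 0, 6, 0, 0, 0, 0, 0, 5, 0, 0, 0, 0, 0]
}}

```text
t: 8.4
tool_pos: [0.5767, 0.0081, 0.0876]
eef_rot: [-0.143, 0.72, 0.661, 0.156]
contact_force: [0.3, -1.0, -0.4]
opening: 0.0202
```

Run:
```python
from plan import *
show();th();pic('wrist','w9.png')
```

```text
t 8.4 F [ 1.2 42.6 87.6] z [-0.003  0.413 -0.911] y [1.    0.008 0.   ] cf [ 0.3 -1.  -0.4] op 20.2 q [-0.25  0.32  0.56  1.8  -0.62  1.24  0.47]
t 31.50212832264159 h -27.98783754139618
```

View pics/w9.png

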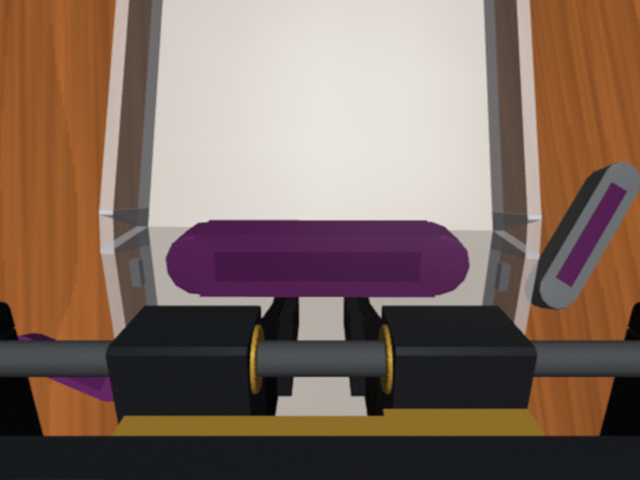

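Emit:
{"api": "apply_moves", "payload": {
  "steps": [6, 0, 0, 0, 0, 0, 5, 0, 0, 0, 0, 0, 5, 0, 0, 0, 0, 0, 4, 0, 0, 0, 0, 0, 5.5, 0, 2, 0, 0, 0, 5.5, 0, 2.4, 0, 0, 0, 5.5, 0, 2.4, 0, 0, 0, 5.5, 0, 2.4, 0, 0, 0, 5.5, 0, 2.4, 0, 0, 0, 5.5, 0, 2.4, 0, 0, 0, 0, 0, 0, 0, 0, 0]
}}

```text
t: 9.55
tool_pos: [0.5848, 0.0565, 0.1]
eef_rot: [-0.139, 0.722, 0.659, 0.158]
contact_force: [-0.2, -4.6, 11.5]
opening: 0.0198
```

Run:
```python
from plan import *
show();th();pic('wrist','w10.png')
o,p,r=cur();print('true tip F',F(p-r.apply([0,0,.0345])))
```

```text
t 9.55 F [  4.8  91.5 100. ] z [ 0.007  0.411 -0.912] y [1.    0.001 0.008] cf [-0.2 -4.6 11.5] op 19.8 q [-0.32  0.28  0.54  1.8  -0.61  1.21  0.37]
t -18.230649218500808 h -36.581886314875376
true tip F [  4.37419036  78.86707011 131.39256841]
```

View pics/w10.png

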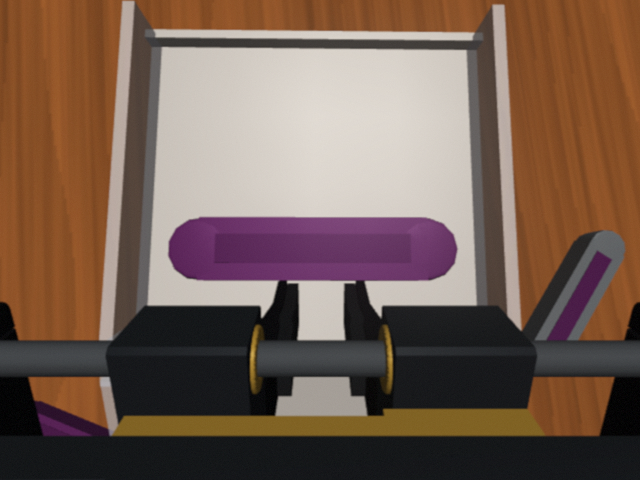

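The bar now lies level on the shelf (image (313,248), wholly above the crest). The 11 N upward shows the fingertips grazing the shelf, so I back off and rise, untilting the tool.

Run:
```python
from plan import *
o,p,r=cur()
p1=p-r.apply([.012,0,.006]);print(rows(p1,r,W([2,85,190]),ori(0),6).tolist())
print(rows(W([2,85,190]),ori(0),W([2,100,195]),ori(0,90),11).tolist())
```

```text
[[7.0, -0.3, -13.2, 0.001, -0.071, 0.001], [6.0, -0.3, -13.7, 0.001, -0.071, 0.001], [5.0, -0.4, -14.1, 0.001, -0.071, 0.001], [4.0, -0.4, -14.4, 0.001, -0.071, 0.001], [3.0, -0.4, -14.6, 0.001, -0.071, 0.001], [1.9, -0.4, -14.8, 0.001, -0.071, 0.001]]
[[1.4, -0.0, -0.5, 0.0, 0.0, -0.143], [1.3, 0.2, -0.5, 0.0, 0.0, -0.143], [1.3, 0.4, -0.5, 0.0, 0.0, -0.143], [1.2, 0.6, -0.5, 0.0, 0.0, -0.143], [1.1, 0.7, -0.5, 0.0, 0.0, -0.143], [1.0, 0.9, -0.5, 0.0, 0.0, -0.143], [0.9, 1.0, -0.5, 0.0, 0.0, -0.143], [0.7, 1.1, -0.5, 0.0, 0.0, -0.143], [0.6, 1.2, -0.5, 0.0, 0.0, -0.143], [0.4, 1.3, -0.5, 0.0, 0.0, -0.143], [0.2, 1.3, -0.5, 0.0, 0.0, -0.143]]
```

Emit:
{"api": "apply_moves", "payload": {
  "steps": [-6, 0, -3, 0, 0, 0, -6, 0, -8, 0, 0, 0, 0, 0, -15, 0, 0, 0, 5, 0, -15, 0, 0, 0, 5, 0, -13, 0, -0.071, 0, 6, 0, -14, 0, -0.071, 0, 5, 0, -14, 0, -0.071, 0, 4, 0, -14, 0, -0.071, 0, 3, 0, -6, 0, -0.071, 0, 2, 0, 0, 0, -0.071, 0, 0, 0, 0, 0, 0, 0]
}}

```text
t: 10.7
tool_pos: [0.58, 0.0488, 0.197]
eef_rot: [-0.0, 0.735, 0.679, 0.001]
contact_force: [-0.2, 0.8, 0.2]
opening: 0.0199
```

```bash
cat >> plan.py <<'E'
def crayon(im,d,c,zmin=.13,zmax=.22):
    # purple top-surface pixels -> feeder coords
    hsv=cv2.cvtColor(im,cv2.COLOR_RGB2HSV)
    m=(hsv[...,0]>135)&(hsv[...,0]<165)&(hsv[...,1]>70)&(d>.05)
    v,u=np.nonzero(m);q=F(px2w(c,u.astype(float),v.astype(float),d[v,u]))
    k=(q[:,2]>zmin*1000)&(q[:,2]<zmax*1000)&(abs(q[:,0])<110)
    q=q[k];top=np.percentile(q[:,2],90);q=q[q[:,2]>top-6]
    rc=cv2.minAreaRect(q[:,:2].astype(np.float32));print('crayon n',len(q),'rect',np.round(rc[0],1),np.round(rc[1],1),round(rc[2],1),'top z',round(top,1),'mean',q.mean(0).round(1))
E
python3 - <<'E'
from plan import *
show();c=bot.get_calibration('wrist');im,d=pic('wrist','w11.png');crayon(im,d,c)
o,p,r=cur();print(rows(p,r,W([0,100,195]),ori(0,90),11).tolist())
E
```

```text
t 10.7 F [  0.8  83.4 197. ] z [ 0.001  0.002 -1.   ] y [1.    0.014 0.001] cf [-0.2  0.8  0.2] op 19.9 q [-0.58  0.18  0.52  1.63 -0.09  1.35 -0.13]
crayon n 7292 rect [  1.6 102.9] [117.6  26.4] 0.2 top z 149.6 mean [  1.3 103.6 148.6]
[[1.7, -0.0, 0.1, 0.0, -0.0, -0.142], [1.7, 0.2, 0.1, 0.0, -0.0, -0.142], [1.7, 0.4, 0.1, 0.0, -0.0, -0.142], [1.6, 0.7, 0.1, 0.0, -0.0, -0.142], [1.5, 0.9, 0.1, 0.0, -0.0, -0.142], [1.3, 1.1, 0.1, 0.0, -0.0, -0.142], [1.2, 1.3, 0.1, 0.0, -0.0, -0.142], [1.0, 1.4, 0.1, 0.0, -0.0, -0.142], [0.8, 1.5, 0.1, 0.0, -0.0, -0.142], [0.5, 1.6, 0.1, 0.0, -0.0, -0.142], [0.3, 1.7, 0.1, 0.0, -0.0, -0.142]]
```

View pics/w11.png

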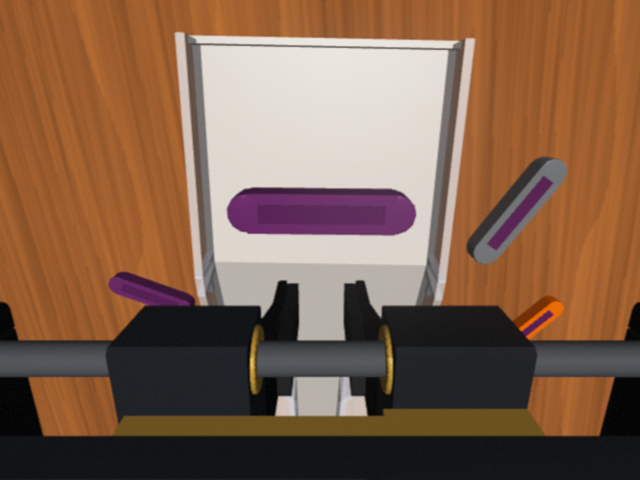

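Crayon measured at feeder (1.6,103), 118×26 mm, top at about 148.5: as it must be on the shelf. Turning the jaws across it.

Emit:
{"api": "apply_moves", "payload": {
  "steps": [2, 0, 0, 0, 0, -0.143, 2, 0, 0, 0, 0, -0.143, 2, 0.5, 0, 0, 0, -0.143, 2, 1, 0, 0, 0, -0.143, 2, 1, 0, 0, 0, -0.143, 1.5, 1, 0, 0, 0, -0.143, 1, 1.5, 0, 0, 0, -0.143, 1, 2, 0, 0, 0, -0.143, 1, 2, 0, 0, 0, -0.143, 0.5, 2, 0, 0, 0, -0.143, 0, 2, 0, 0, 0, -0.143, 0, 0, 0, 0, 0, 0],
  "gripper": 0.4
}}

```text
t: 11.95
tool_pos: [0.5815, 0.0648, 0.196]
eef_rot: [-0.0, 0.043, 0.999, 0.0]
contact_force: [0.1, 0.0, 1.4]
opening: 0.0519
```

Run:
```python
from plan import *
show();c=bot.get_calibration('wrist');im,d=pic('wrist','w12.png');crayon(im,d,c)
o,p,r=cur();print(rows(p,r,W([1.6,103,150]),ori(0,90),3).tolist())
```

```text
t 11.95 F [  0.7  99.5 196. ] z [-0.     0.001 -1.   ] y [-0.008  1.     0.001] cf [0.1 0.  1.4] op 51.9 q [-0.48  0.18  0.37  1.62 -0.07  1.35  1.38]
crayon n 6630 rect [  0.8 102.6] [118.4  25.3] 0.3 top z 149.6 mean [ -3.2 102.6 148.8]
[[-0.3, 1.2, 15.3, 0.0, -0.0, 0.001], [-0.3, 1.2, 15.3, 0.0, -0.0, 0.001], [-0.3, 1.2, 15.3, 0.0, -0.0, 0.001]]
```

View pics/w12.png

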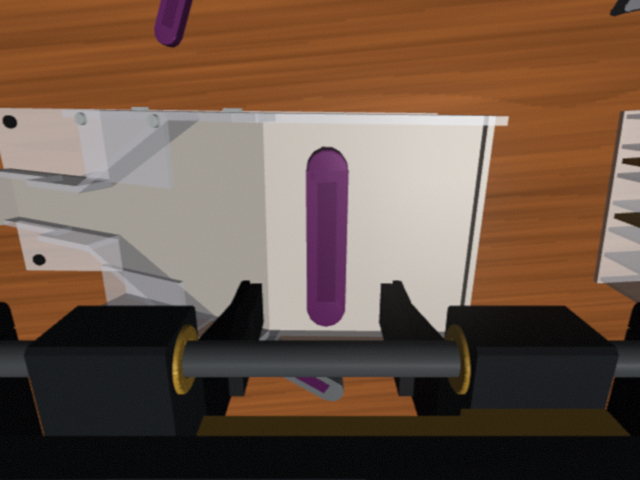

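Emit:
{"api": "apply_moves", "payload": {
  "steps": [-0.5, 1, 16, 0, 0, 0, 0, 1, 16, 0, 0, 0, 0, 1, 16, 0, 0, 0, 0, 0, 16, 0, 0, 0, 0, 0, 12, 0, 0, 0, 0, 0, 10, 0, 0, 0, 0, 0, 6, 0, 0, 0, 0, 0, 4, 0, 0, 0, 0, 0, 0, 0, 0, 0]
}}

```text
t: 12.9
tool_pos: [0.5823, 0.0694, 0.0997]
eef_rot: [-0.0, 0.042, 0.999, -0.0]
contact_force: [-0.5, 0.7, 0.6]
opening: 0.0522
```

Run:
```python
from plan import *
show();c=bot.get_calibration('wrist');im,d=tip();cv2.imwrite('pics/w13.png',im[:,:,::-1]);
```

```text
t 12.9 F [  1.1 104.2  99.7] z [-0. -0. -1.] y [-0.009  1.    -0.   ] cf [-0.5  0.7  0.6] op 52.2 q [-0.47  0.25  0.36  1.74 -0.1   1.17  1.4 ]
tip zmax None
```

View pics/w13.png

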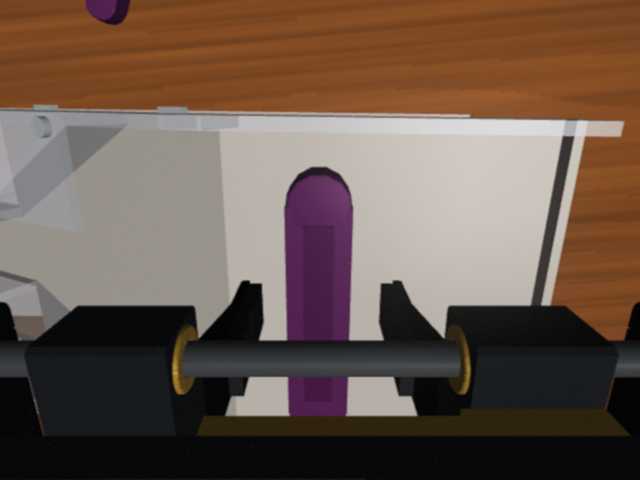

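The bar is centred between the fingers (columns 262–380, bar at 320). Going 4 mm lower and closing gently.

Emit:
{"api": "apply_moves", "payload": {
  "steps": [0, 0, 2, 0, 0, 0, 0, 0, 2, 0, 0, 0, 0, 0, 0, 0, 0, 0]
}}

```text
t: 13.25
tool_pos: [0.5823, 0.0695, 0.0959]
eef_rot: [-0.0, 0.042, 0.999, 0.0]
contact_force: [-0.5, -0.2, -0.7]
opening: 0.0523
```

Emit:
{"api": "apply_moves", "payload": {
  "steps": [0, 0, 0, 0, 0, 0, 0, 0, 0, 0, 0, 0, 0, 0, 0, 0, 0, 0, 0, 0, 0, 0, 0, 0, 0, 0, 0, 0, 0, 0, 0, 0, 0, 0, 0, 0],
  "gripper": 1.0,
  "force": 15
}}

```text
t: 13.85
tool_pos: [0.5825, 0.0695, 0.096]
eef_rot: [0.0, 0.042, 0.999, 0.0]
contact_force: [-0.2, 0.2, 0.2]
opening: 0.0262
```

Emit:
{"api": "apply_moves", "payload": {
  "steps": [0, 0, -4, 0, 0, 0, 0, 0, -8, 0, 0, 0, 0, 0, -10, 0, 0, 0, 0, 0, -12, 0, 0, 0, 0, 0, -12, 0, 0, 0, 0, 0, -10, 0, 0, 0, 0, 0, -4, 0, 0, 0, 0, 0, 0, 0, 0, 0]
}}

```text
t: 14.65
tool_pos: [0.5829, 0.0696, 0.1569]
eef_rot: [0.001, 0.042, 0.999, 0.0]
contact_force: [0.1, 0.3, -1.3]
opening: 0.0259
```

Run:
```python
from plan import *
show();c=bot.get_calibration('wrist');im,d=pic('wrist','w14.png');crayon(im,d,c,.15,.25)
im,d=pic('side','s14.png')
```

```text
t 14.65 F [  1.7 104.4 156.9] z [ 0.001  0.001 -1.   ] y [-0.01   1.     0.001] cf [ 0.1  0.3 -1.3] op 25.9 q [-0.48  0.21  0.36  1.67 -0.08  1.27  1.39]
crayon n 13218 rect [ -4.7 103.2] [105.6  44. ] 12.1 top z 210.5 mean [-14.1 103.7 209.8]
```

View pics/w14.png

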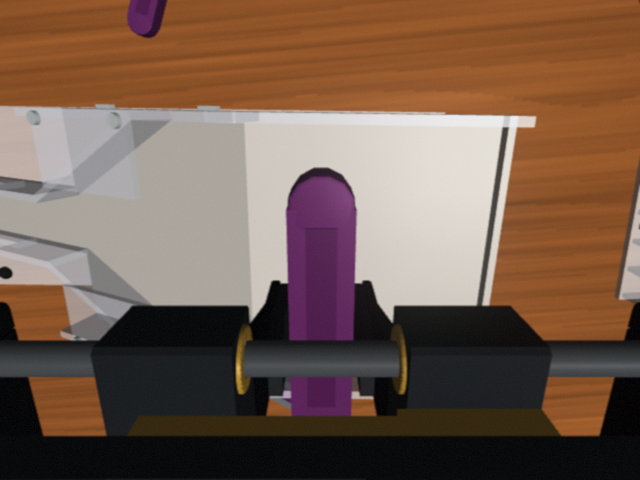

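View pics/s14.png

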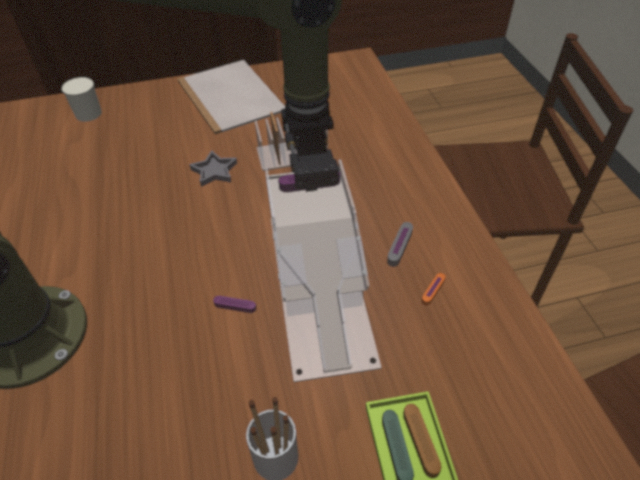

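The bar is gripped (opening 26 mm), level, with its underside at about 187 mm, clear of the 156 mm walls. Turning it now.

Run:
```python
from plan import *
o,p,r=cur();print(rows(p,r,W([1.5,122,157]),ori(0,0),12).tolist())
```

```text
[[-0.1, 1.5, -0.1, -0.0, -0.0, 0.132], [0.1, 1.5, -0.1, -0.0, -0.0, 0.132], [0.3, 1.4, -0.1, -0.0, -0.0, 0.132], [0.5, 1.4, -0.1, -0.0, -0.0, 0.132], [0.7, 1.3, -0.1, -0.0, -0.0, 0.132], [0.9, 1.2, -0.1, -0.0, -0.0, 0.132], [1.0, 1.1, -0.1, -0.0, -0.0, 0.132], [1.1, 0.9, -0.1, -0.0, -0.0, 0.132], [1.3, 0.8, -0.1, -0.0, -0.0, 0.132], [1.3, 0.6, -0.1, -0.0, -0.0, 0.132], [1.4, 0.4, -0.1, -0.0, -0.0, 0.132], [1.5, 0.2, -0.1, -0.0, -0.0, 0.132]]
```

Emit:
{"api": "apply_moves", "payload": {
  "steps": [0, 1.5, 0, 0, 0, 0.132, 0, 1.5, 0, 0, 0, 0.132, 0.3, 1.4, 0, 0, 0, 0.132, 0.5, 1.4, 0, 0, 0, 0.132, 0.7, 1.3, 0, 0, 0, 0.132, 0.9, 1.2, 0, 0, 0, 0.132, 1, 1.1, 0, 0, 0, 0.132, 1.1, 0.9, 0, 0, 0, 0.132, 1.3, 0.8, 0, 0, 0, 0.132, 1.3, 0.6, 0, 0, 0, 0.132, 1.4, 0.4, 0, 0, 0, 0.132, 1.5, 0.2, 0, 0, 0, 0.132]
}}

```text
t: 15.95
tool_pos: [0.5841, 0.087, 0.1551]
eef_rot: [-0.0, 0.742, 0.67, -0.001]
contact_force: [-0.6, -0.2, -1.5]
opening: 0.0258
```

Emit:
{"api": "apply_moves", "payload": {
  "steps": [0, 0, 0, 0, 0, 0, 0, 0, 0, 0, 0, 0]
}}

```text
t: 16.15
tool_pos: [0.5842, 0.087, 0.1554]
eef_rot: [-0.0, 0.739, 0.673, -0.0]
contact_force: [-0.1, -0.5, -1.7]
opening: 0.0261
```

Run:
```python
from plan import *
show();c=bot.get_calibration('wrist');im,d=pic('wrist','w15.png')
o,p,r=cur();print(rows(p,r,W([1.5,122,157]),ori(0,0),1).tolist())
```

```text
t 16.15 F [  1.4 121.9 155.4] z [-0.001 -0.    -1.   ] y [ 1.     0.    -0.001] cf [-0.1 -0.5 -1.7] op 26.1 q [-0.64  0.23  0.52  1.67 -0.12  1.28 -0.19]
[[0.2, 0.0, -1.5, -0.001, 0.0, -0.001]]
```

View pics/w15.png

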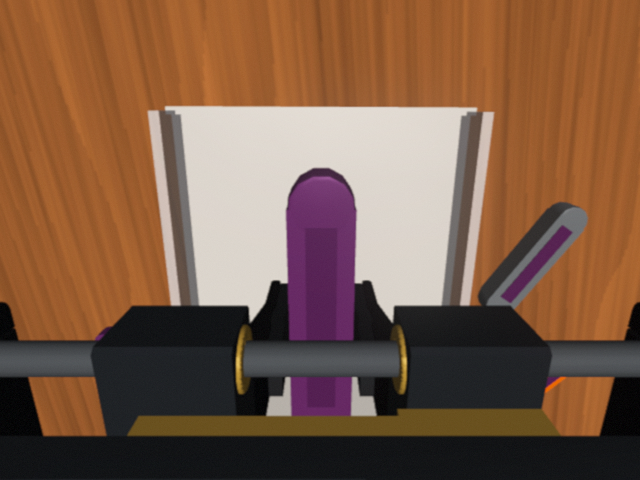

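Turned and centred: walls at columns 150 and 493, bar at 321. Lowering.

Emit:
{"api": "apply_moves", "payload": {
  "steps": [0, 0, 12, 0, 0, 0, 0, 0, 12, 0, 0, 0, 0, 0, 12, 0, 0, 0, 0, 0, 10, 0, 0, 0, 0, 0, 6, 0, 0, 0, 0, 0, 3, 0, 0, 0, 0, 0, 1.5, 0, 0, 0, 0, 0, 1, 0, 0, 0, 0, 0, 0, 0, 0, 0, 0, 0, 0, 0, 0, 0]
}}

```text
t: 17.2
tool_pos: [0.5849, 0.0872, 0.0988]
eef_rot: [0.0, 0.741, 0.672, 0.0]
contact_force: [-0.2, -0.2, 0.2]
opening: 0.0262
```

Run:
```python
from plan import *
show()
```

```text
t 17.2 F [  2.  122.1  98.8] z [ 0.001  0.    -1.   ] y [ 1.    -0.003  0.001] cf [-0.2 -0.2  0.2] op 26.2 q [-0.63  0.28  0.51  1.73 -0.15  1.17 -0.17]
```

Emit:
{"api": "apply_moves", "payload": {
  "steps": [0, 0, 0.8, 0, 0, 0, 0, 0, 0.8, 0, 0, 0, 0, 0, 0, 0, 0, 0]
}}

```text
t: 17.5
tool_pos: [0.5845, 0.0871, 0.0968]
eef_rot: [-0.0, 0.741, 0.672, -0.0]
contact_force: [-0.2, 0.2, 0.1]
opening: 0.026
```

Emit:
{"api": "apply_moves", "payload": {
  "steps": [0, 0, 0.5, 0, 0, 0, 0, 0, 0.5, 0, 0, 0, 0, 0, 0, 0, 0, 0]
}}

```text
t: 17.8
tool_pos: [0.5847, 0.0871, 0.096]
eef_rot: [0.0, 0.741, 0.672, 0.0]
contact_force: [0.0, -0.2, 0.8]
opening: 0.0261
```

Run:
```python
from plan import *
show()
```

```text
t 17.8 F [  1.8 122.   96. ] z [ 0.  0. -1.] y [ 1.    -0.003  0.   ] cf [ 0.  -0.2  0.8] op 26.1 q [-0.63  0.28  0.51  1.74 -0.15  1.16 -0.17]
```

At the resting height with a light touch (0.8 N). Releasing: opening to about 48 mm, then rising straight.

Emit:
{"api": "apply_moves", "payload": {
  "steps": [0, 0, 0, 0, 0, 0, 0, 0, 0, 0, 0, 0, 0, 0, 0, 0, 0, 0, 0, 0, 0, 0, 0, 0, 0, 0, 0, 0, 0, 0],
  "gripper": 0.45
}}

```text
t: 18.3
tool_pos: [0.5846, 0.0871, 0.0958]
eef_rot: [0.0, 0.741, 0.672, 0.0]
contact_force: [-0.0, -0.7, 0.1]
opening: 0.047
```

Emit:
{"api": "apply_moves", "payload": {
  "steps": [0, 0, -5, 0, 0, 0, 0, 0, -10, 0, 0, 0, 0, 0, -15, 0, 0, 0, 0, 0, -15, 0, 0, 0, 0, 0, -15, 0, 0, 0, 0, 0, -15, 0, 0, 0, 0, 0, -10, 0, 0, 0, -10, 0, -5, 0, 0, 0, -10, 0, 0, 0, 0, 0, 0, 0, 0, 0, 0, 0]
}}

```text
t: 19.3
tool_pos: [0.5823, 0.064, 0.1855]
eef_rot: [0.0, 0.742, 0.671, -0.001]
contact_force: [0.7, -0.2, -0.5]
opening: 0.0482
```

Run:
```python
from plan import *
show();c=bot.get_calibration('wrist');im,d=pic('wrist','w16.png');crayon(im,d,c)
```

```text
t 19.3 F [  1.6  98.8 185.5] z [-0.    -0.001 -1.   ] y [ 1.    -0.007 -0.   ] cf [ 0.7 -0.2 -0.5] op 48.2 q [-0.62  0.2   0.54  1.64 -0.1   1.33 -0.17]
crayon n 7767 rect [  2.4 122.3] [118.3  25.4] 89.6 top z 149.7 mean [  2.4 126.6 148.8]
```

View pics/w16.png

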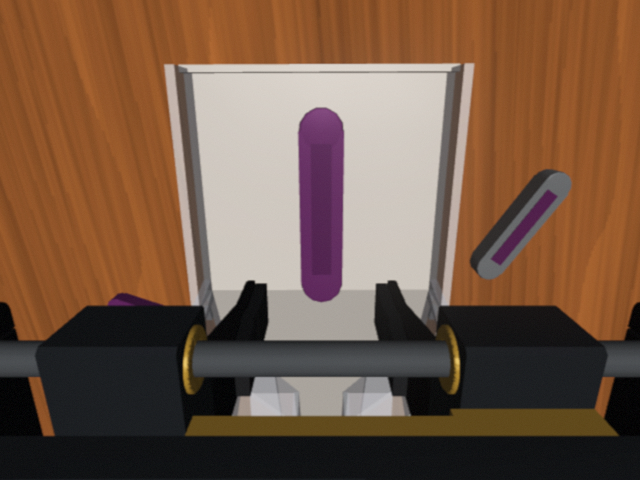

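The bar lies at (2.4,122), along the chute, square and centred. Next, a small finger notch behind its far end to slide it.

Emit:
{"api": "apply_moves", "payload": {
  "steps": [18, 0, 0, 0, 0, 0, 18, 0, 0, 0, 0, 0, 18, 0, 0, 0, 0, 0, 18, 0, 0, 0, 0, 0, 18, 0, 0, 0, 0, 0, 16, 0.5, 5, 0, 0, 0, 0, 0, 15, 0, 0, 0, 0, 0, 15, 0, 0, 0, 0, 0, 0, 0, 0, 0],
  "gripper": 0.86
}}

```text
t: 20.25
tool_pos: [0.5913, 0.1705, 0.1472]
eef_rot: [-0.001, 0.741, 0.671, -0.003]
contact_force: [-0.0, 0.2, 0.6]
opening: 0.0123
```

Run:
```python
from plan import *
show();o,p,r=cur();print('tip',F(p-r.apply([0,0,.0335])))
print(rows(p,r,W([2.4,206,105]),ori(0,0),4).tolist());pic('side','s17.png');pic('wrist','w17.png')
```

```text
t 20.25 F [  0.6 205.7 147.2] z [-0.005 -0.004 -1.   ] y [ 1.    -0.005 -0.005] cf [-0.   0.2  0.6] op 12.3 q [-0.72  0.29  0.48  1.61 -0.14  1.28 -0.32]
tip [  0.79261899 205.79418638 180.65152896]
[[0.1, 0.5, 10.5, -0.001, 0.001, -0.001], [0.1, 0.5, 10.5, -0.001, 0.001, -0.001], [0.1, 0.5, 10.5, -0.001, 0.001, -0.001], [0.1, 0.5, 10.5, -0.001, 0.001, -0.001]]
```

View pics/s17.png

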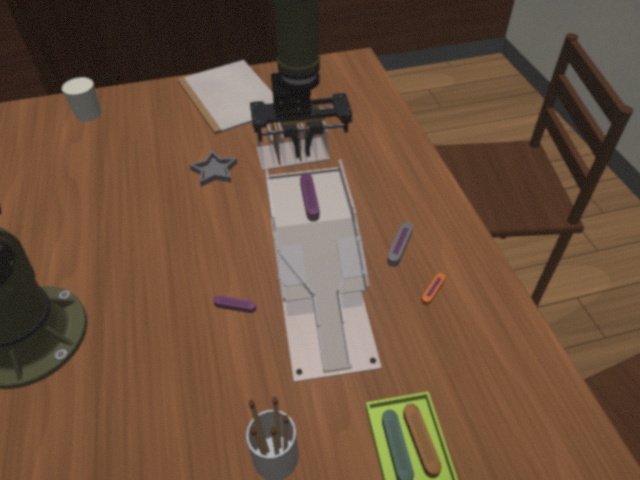

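Emit:
{"api": "apply_moves", "payload": {
  "steps": [0, 0.5, 11, 0, 0, 0, 0, 0.5, 11, 0, 0, 0, 0, 0.5, 9, 0, 0, 0, 0, 0, 6, 0, 0, 0, 0, 0, 4, 0, 0, 0, 0, 0, 0, 0, 0, 0]
}}

```text
t: 20.95
tool_pos: [0.5945, 0.1724, 0.1091]
eef_rot: [-0.0, 0.741, 0.672, -0.001]
contact_force: [0.4, -0.1, -0.6]
opening: 0.012
```

Run:
```python
from plan import *
show();o,p,r=cur();im,d=pic('side','s18.png')
c=cal('side')
for off in(0,.0335): print(off,proj(c,p-r.apply([0,0,off])))
cv2.imwrite('pics/s18c.png',cv2.resize(im[90:240,240:380,::-1],None,fx=4,fy=4,interpolation=cv2.INTER_CUBIC))
```

```text
t 20.95 F [  3.6 207.8 109.1] z [-0.001 -0.001 -1.   ] y [ 1.    -0.003 -0.001] cf [ 0.4 -0.1 -0.6] op 12.0 q [-0.71  0.32  0.47  1.65 -0.15  1.21 -0.3 ]
0 [[303.73325718 178.78692238]]
0.0335 [[303.19773434 166.90411599]]
```

View pics/s18c.png

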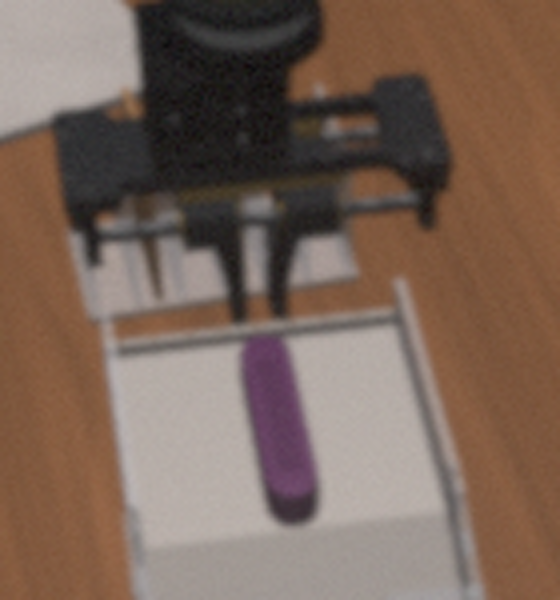

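The side view agrees with a tip offset of about 33 mm: tips at (305,169), predicted (303,167). Pushing now.

Emit:
{"api": "apply_moves", "payload": {
  "steps": [0, -0.6, 2, 0, 0, 0, 0, -0.6, 2, 0, 0, 0, -5, 0, 0, 0, 0, 0, -6, 0, 0, 0, 0, 0, -6, 0, 0, 0, 0, 0, -4, 0, 0, 0, 0, 0, -4, 0, 0, 0, 0, 0, -5, 0, 0, 0, 0, 0, -5, 0, 0, 0, 0, 0, -5, 0, 0, 0, 0, 0, -5, 0, 0, 0, 0, 0, -5, 0, 0, 0, 0, 0]
}}

```text
t: 22.2
tool_pos: [0.5889, 0.1224, 0.1059]
eef_rot: [0.0, 0.741, 0.672, 0.0]
contact_force: [-0.1, 0.6, 0.4]
opening: 0.0122
```

Run:
```python
from plan import *
show();im,d=pic('side','s19.png')
cv2.imwrite('pics/s19c.png',cv2.resize(im[90:240,240:380,::-1],None,fx=4,fy=4,interpolation=cv2.INTER_CUBIC))
```

```text
t 22.2 F [  2.7 157.5 105.9] z [ 0.  0. -1.] y [ 1.    -0.003  0.   ] cf [-0.1  0.6  0.4] op 12.2 q [-0.66  0.29  0.49  1.7  -0.15  1.19 -0.23]
```

View pics/s19c.png

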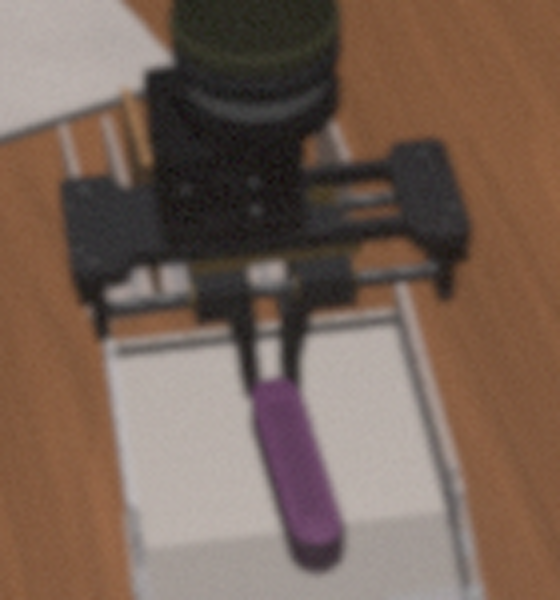

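The bar's direction may have yawed; measuring it.

Run:
```python
from plan import *
for n in('side','top'):
    im,d=bot.get_image(n)
    try: crayon(im,d,cal(n))
    except Exception as e: print(n,e)
    cv2.imwrite(f'pics/{n}20.png',im[:,:,::-1])
    hsv=cv2.cvtColor(im,cv2.COLOR_RGB2HSV)
    m=(hsv[...,0]>135)&(hsv[...,0]<165)&(hsv[...,1]>70)
    v,u=np.nonzero(m);q=np.array([F(atz(cal(n),a,b,.148)) for a,b in zip(u,v)]);k=(abs(q[:,0])<40)&(abs(q[:,1]-90)<85)
    print(n,k.sum(),np.round(cv2.minAreaRect(q[k][:,:2].astype(np.float32)),1) if 0 else cv2.minAreaRect(q[k][:,:2].astype(np.float32)), cv2.fitLine(q[k][:,:2].astype(np.float32),cv2.DIST_L2,0,.01,.01).ravel())
```

```text
crayon n 463 rect [ 5.7 86.3] [ 22.8 119.1] 3.0 top z 149.9 mean [  5.8  84.1 148.1]
side 469 ((5.456974983215332, 85.40225219726562), (23.1991024017334, 116.22566223144531), 3.2459359169006348) [ 5.310547e-02 -9.985889e-01  5.767061e+00  8.466144e+01]
crayon n 317 rect [ 3.2 81.8] [22.9 98.6] 3.7 top z 152.8 mean [  3.8  81.9 150.2]
top 357 ((3.505669116973877, 81.92899322509766), (22.563169479370117, 98.8877182006836), 3.429752826690674) [ 5.5988420e-02 -9.9843144e-01  3.8086219e+00  8.1837730e+01]
```

View pics/top20.png

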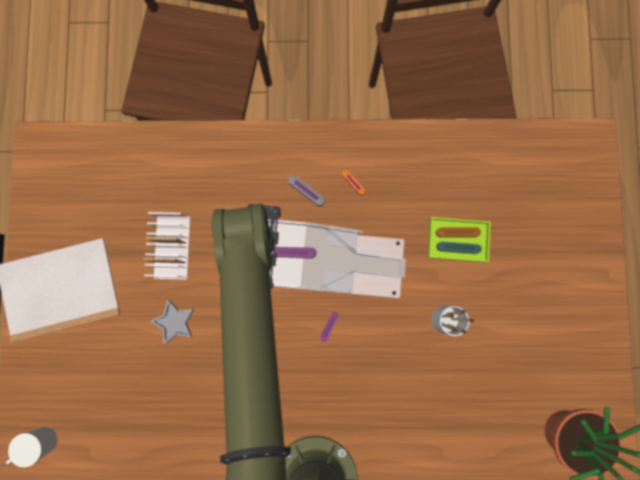

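Yaw is about 3° (front end towards +x), centre at y≈86. I steer the rear slightly to +x while pushing the rest.

Emit:
{"api": "apply_moves", "payload": {
  "steps": [-4, 1.2, 0, 0, 0, 0, -4, 1.2, 0, 0, 0, 0, -4, 1, 0, 0, 0, 0, 0, 0, 0, 0, 0, 0]
}}

```text
t: 22.75
tool_pos: [0.5913, 0.1094, 0.1059]
eef_rot: [0.0, 0.741, 0.672, -0.0]
contact_force: [0.2, -0.6, 1.0]
opening: 0.0118
```

Run:
```python
from plan import *
show()
im,d=bot.get_image('side');crayon(im,d,cal('side'));cv2.imwrite('pics/s21c.png',cv2.resize(im[90:240,240:380,::-1],None,fx=4,fy=4,interpolation=cv2.INTER_CUBIC))
```

```text
t 22.75 F [  6.3 144.8 105.9] z [ 0. -0. -1.] y [ 1.    -0.005  0.   ] cf [ 0.2 -0.6  1. ] op 11.8 q [-0.65  0.29  0.5   1.7  -0.15  1.19 -0.21]
crayon n 469 rect [ 7.8 75.4] [ 22.5 118. ] 2.1 top z 149.8 mean [  8.1  71.8 148. ]
```

View pics/s21c.png

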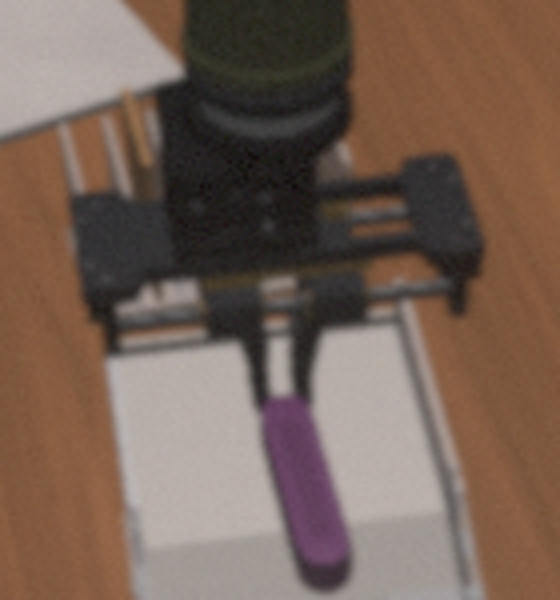

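Emit:
{"api": "apply_moves", "payload": {
  "steps": [-4, 0.5, 0, 0, 0, 0, -4, 0.5, 0, 0, 0, 0, -4, 0, 0, 0, 0, 0, -4, 0, 0, 0, 0, 0, -4, 0, 0, 0, 0, 0, 0, 0, 0, 0, 0, 0, 0, 0, 0, 0, 0, 0]
}}

```text
t: 23.5
tool_pos: [0.5902, 0.0904, 0.1059]
eef_rot: [-0.0, 0.741, 0.672, 0.0]
contact_force: [0.7, -1.1, 0.9]
opening: 0.0122
```

Run:
```python
from plan import *
show()
im,d=bot.get_image('side');cv2.imwrite('pics/s22c.png',cv2.resize(im[90:390,240:400,::-1],None,fx=2,fy=2,interpolation=cv2.INTER_CUBIC))
```

```text
t 23.5 F [  7.  125.8 105.9] z [ 0.  0. -1.] y [ 1.    -0.004  0.   ] cf [ 0.7 -1.1  0.9] op 12.2 q [-0.63  0.28  0.51  1.71 -0.15  1.19 -0.18]
```

View pics/s22c.png

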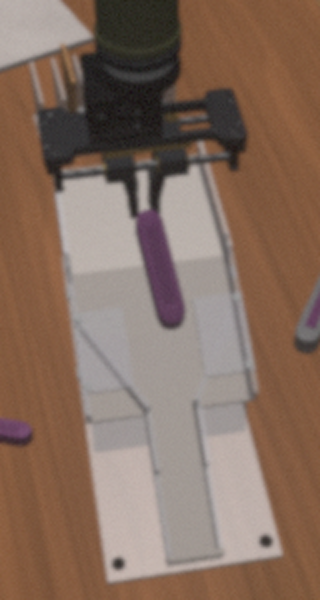

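Emit:
{"api": "apply_moves", "payload": {
  "steps": [-4, 0, 0, 0, 0, 0, -4, 0, 0, 0, 0, 0, -4, 0, 0, 0, 0, 0, 0, 0, 0, 0, 0, 0, 0, 0, 0, 0, 0, 0, 0, 0, 0, 0, 0, 0]
}}

```text
t: 24.15
tool_pos: [0.589, 0.0788, 0.1059]
eef_rot: [-0.0, 0.74, 0.672, 0.0]
contact_force: [-0.7, -0.2, 0.4]
opening: 0.0121
```

Run:
```python
from plan import *
show()
im,d=bot.get_image('side');cv2.imwrite('pics/s23c.png',cv2.resize(im[90:390,240:400,::-1],None,fx=2,fy=2,interpolation=cv2.INTER_CUBIC))
```

```text
t 24.15 F [  6.9 114.2 105.9] z [ 0.  0. -1.] y [ 1.    -0.003  0.   ] cf [-0.7 -0.2  0.4] op 12.1 q [-0.61  0.28  0.51  1.72 -0.15  1.18 -0.16]
```

View pics/s23c.png

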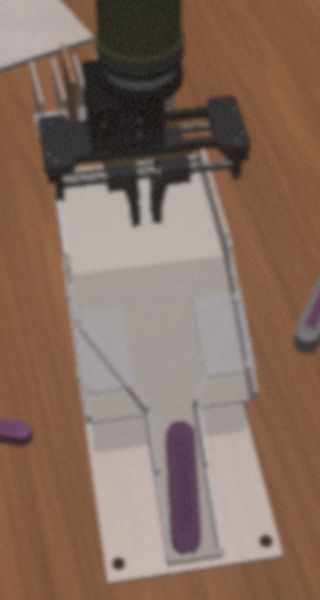

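The bar ran down the chute to the stop. I lift the tool clear and verify.

Emit:
{"api": "apply_moves", "payload": {
  "steps": [0, 0, -10, 0, 0, 0, 0, 0, -20, 0, 0, 0, 0, 0, -25, 0, 0, 0, 0, 0, -25, 0, 0, 0, 0, 0, -20, 0, 0, 0, 0, 0, -10, 0, 0, 0, 0, 0, 0, 0, 0, 0, 0, 0, 0, 0, 0, 0]
}}

```text
t: 25.0
tool_pos: [0.5886, 0.0786, 0.2152]
eef_rot: [-0.0, 0.74, 0.672, -0.0]
contact_force: [-0.5, 0.1, 0.4]
opening: 0.0125
```

Run:
```python
from plan import *
show();from fit import C
for n in('side','top'):
    im,d=bot.get_image(n);c=cal(n);cv2.imwrite(f'pics/{n}24.png',im[:,:,::-1])
    hsv=cv2.cvtColor(im,cv2.COLOR_RGB2HSV);m=(hsv[...,0]>130)&(hsv[...,0]<165)&(hsv[...,1]>60)&(d>0)
    v,u=np.nonzero(m);q=F(px2w(c,u.astype(float),v.astype(float),d[v,u]));k=(abs(q[:,0])<30)&(q[:,1]<-20)&(q[:,1]>-220);q=q[k]
    t=(60-q[:,1])*np.cos(A)+(126-q[:,2])*np.sin(A);h=(q[:,2]-126)*np.cos(A)+(60-q[:,1])*np.sin(A)
    k=h>12;print(n,k.sum(),'x',np.percentile(q[k,0],[2,50,98]).round(1),'t',np.percentile(t[k],[1,50,99]).round(1),'h',np.median(h[k]).round(1))
im,_=bot.get_image('side')
cv2.imwrite('pics/s24c.png',cv2.resize(im[90:390,240:400,::-1],None,fx=2,fy=2,interpolation=cv2.INTER_CUBIC))
```

```text
t 25.0 F [  6.5 113.9 215.2] z [-0.001 -0.    -1.   ] y [ 1.    -0.003 -0.001] cf [-0.5  0.1  0.4] op 12.5 q [-0.63  0.2   0.53  1.58 -0.1   1.39 -0.19]
side 772 x [-14.5  -1.1  12.4] t [165.4 221.2 274.7] h 21.6
top 344 x [-17.   -3.7  10.2] t [156.9 211.1 270. ] h 21.7
```

View pics/side24.png

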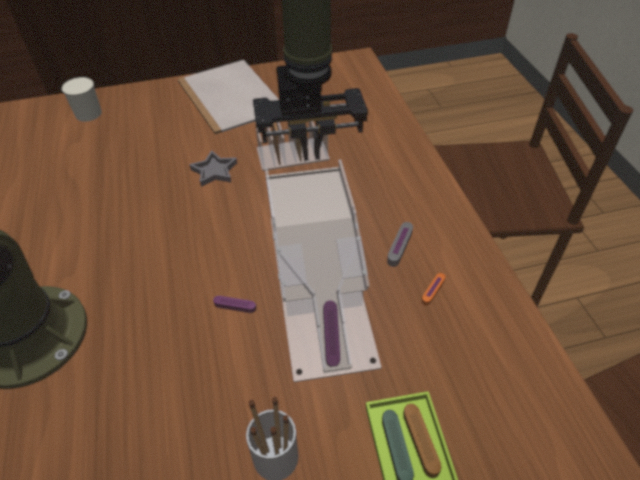

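View pics/top24.png

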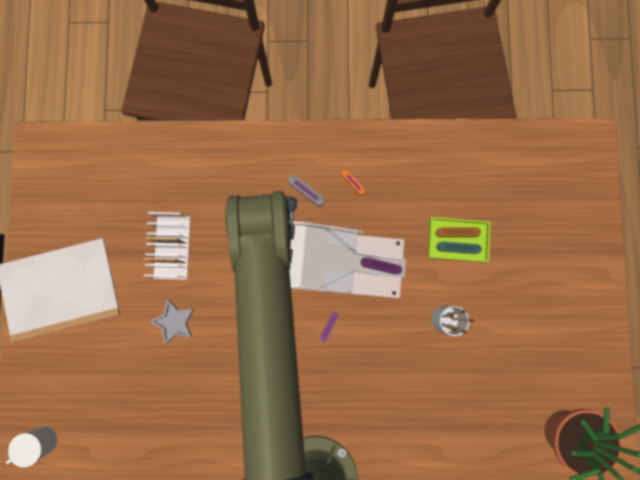

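The side depth puts the bar's centre at t≈221; the top view says about 211. I check that discrepancy by overlay and for motion.

Run:
```python
from plan import *
tiles=[]
for n,(x0,y0,w,h) in dict(side=(300,280,100,110),top=(330,215,90,95)).items():
    im,d=bot.get_image(n);c=cal(n);g=cv2.resize(im[y0:y0+h,x0:x0+w,::-1],None,fx=4,fy=4,interpolation=cv2.INTER_CUBIC)
    for t0,col in((220,(0,255,0)),(211,(0,255,255))):
        l=np.array([sl(x,t,22) for x,t in((-13,t0-60),(13,t0-60),(13,t0+60),(-13,t0+60),(-13,t0-60))])
        cv2.polylines(g,[((proj(c,W(l))-[x0,y0]+.5)*4).astype(np.int32)],False,col,1)
    tiles.append(cv2.copyMakeBorder(g,0,440-g.shape[0],0,400-g.shape[1],cv2.BORDER_CONSTANT))
cv2.imwrite('pics/fin.png',np.hstack(tiles))
```

```text
(no output)
```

View pics/fin.png

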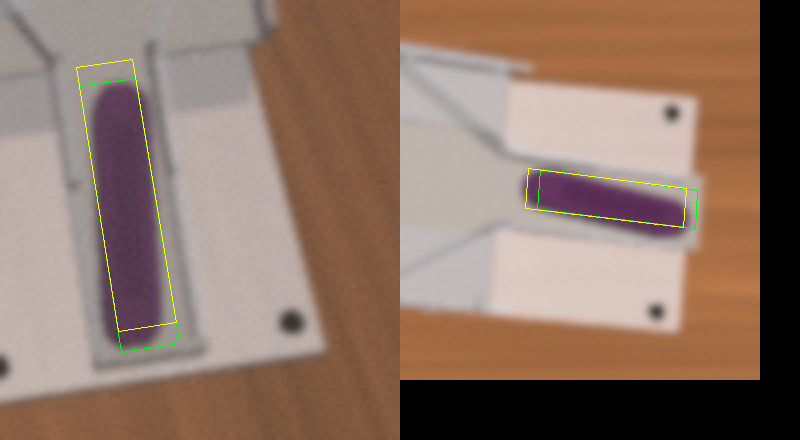

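The bar lies flat at the foot, slightly skewed. I take a closer look with the wrist camera to settle whether it touches the stop.

Emit:
{"api": "apply_moves", "payload": {
  "steps": [-15, 0, -25, 0, 0, 0, -30, 0, -25, 0, 0, 0, -40, -1, -20, 0, 0, 0, -40, -1, -10, 0, 0, 0, -40, -1, 0, 0, 0, 0, -40, -1, 0, 0, 0, 0, -40, -1, 0, 0, 0, 0, -35, -1, 0, 0, 0, 0, -20, 0, 0, 0, 0, 0, 0, 0, 0, 0, 0, 0, 0, 0, 0, 0, 0, 0]
}}

```text
t: 26.35
tool_pos: [0.5539, -0.219, 0.2954]
eef_rot: [-0.0, 0.741, 0.672, 0.0]
contact_force: [0.1, 1.0, -0.2]
opening: 0.0125
```

Run:
```python
from plan import *
show();c=bot.get_calibration('wrist');im,d=bot.get_image('wrist');g=im[:,:,::-1].copy()
for t0,col in((220,(0,255,0)),):
    l=np.array([sl(x,t,22) for x,t in((-13,t0-60),(13,t0-60),(13,t0+60),(-13,t0+60),(-13,t0-60))])
    cv2.polylines(g,[proj(c,W(l)).astype(np.int32)],False,col,1)
cv2.imwrite('pics/w25.png',g)
hsv=cv2.cvtColor(im,cv2.COLOR_RGB2HSV);m=(hsv[...,0]>130)&(hsv[...,0]<165)&(hsv[...,1]>60)&(d>.05)
v,u=np.nonzero(m);q=F(px2w(c,u.astype(float),v.astype(float),d[v,u]));k=(abs(q[:,0])<30)&(q[:,1]<-20)&(q[:,1]>-220);q=q[k]
t=(60-q[:,1])*np.cos(A)+(126-q[:,2])*np.sin(A);h=(q[:,2]-126)*np.cos(A)+(60-q[:,1])*np.sin(A)
k=h>18;rc=cv2.minAreaRect(np.stack([q[k,0],t[k]],1).astype(np.float32));print(k.sum(),rc,'h',np.median(h[k]),'tmax all',np.percentile(t,99.5))
```

```text
t 26.35 F [-2.000e-01 -1.857e+02  2.954e+02] z [-0.001  0.001 -1.   ] y [ 1.    -0.004 -0.001] cf [ 0.1  1.  -0.2] op 12.5 q [-0.28  0.21  0.73  1.44 -0.14  1.55  0.35]
2359 ((0.09400463104248047, 176.93109130859375), (31.323322296142578, 199.49000549316406), 1.4938139915466309) h 22.019865882939314 tmax all 274.2040487389117
```

View pics/w25.png

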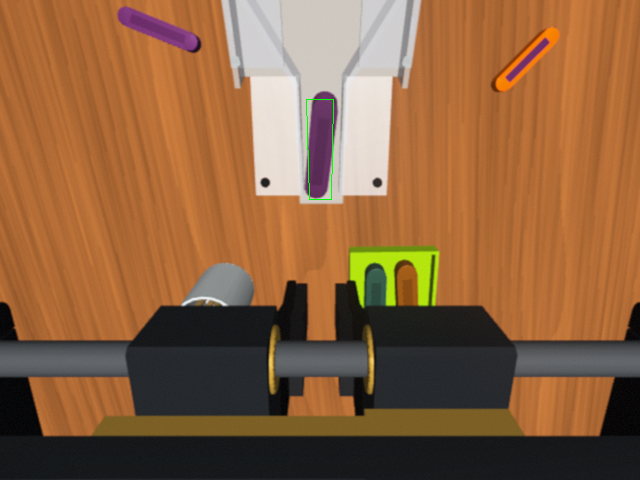

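Emit:
{"api": "apply_moves", "payload": {
  "steps": [-25, 0, 10, 0, 0, 0, -25, 0, 15, 0, 0, 0, -25, 0, 15, 0, 0, 0, -15, 0, 15, 0, 0, 0, 0, 0, 5, 0, 0, 0, 0, 0, 0, 0, 0, 0, 0, 0, 0, 0, 0, 0]
}}

```text
t: 27.1
tool_pos: [0.5466, -0.3067, 0.2363]
eef_rot: [-0.0, 0.739, 0.673, 0.001]
contact_force: [0.1, 0.0, 1.0]
opening: 0.0124
```

Run:
```python
from plan import *
show();c=bot.get_calibration('wrist');im,d=bot.get_image('wrist');g=im[:,:,::-1]
cv2.imwrite('pics/w26.png',cv2.resize(g[0:240,220:420],None,fx=2.5,fy=2.5,interpolation=cv2.INTER_CUBIC))
hsv=cv2.cvtColor(im,cv2.COLOR_RGB2HSV);m=(hsv[...,0]>130)&(hsv[...,0]<165)&(hsv[...,1]>60)&(d>.05)
v,u=np.nonzero(m);q=F(px2w(c,u.astype(float),v.astype(float),d[v,u]));k=(abs(q[:,0])<22)&(q[:,1]<-20)&(q[:,1]>-220);q=q[k]
t=(60-q[:,1])*np.cos(A)+(126-q[:,2])*np.sin(A);h=(q[:,2]-126)*np.cos(A)+(60-q[:,1])*np.sin(A)
print('t all',np.percentile(t,[0,.5,50,99.5,100]).round(1),'x',np.percentile(q[:,0],[1,99]).round(1))
```

```text
t 27.1 F [   0.8 -273.7  236.3] z [ 0.001  0.001 -1.   ] y [1.    0.    0.001] cf [0.1 0.  1. ] op 12.4 q [-0.13  0.31  0.77  1.47 -0.21  1.45  0.54]
t all [175.5 175.9 217.7 274.8 277. ] x [-15.9  14.4]
```

View pics/w26.png

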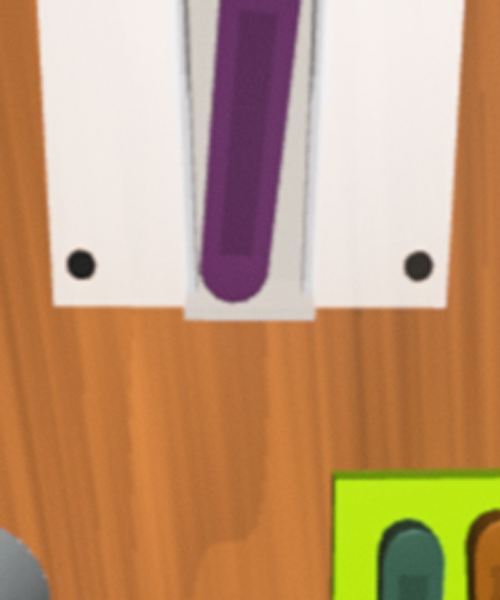

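The bar's lower end (crop (235,300)) sits right against the end-stop band, and the robot is clear of everything. Handing in.

Run:
```python
from rig import bot
print(bot.job_done(), bot.get_obs()['t'])
```

```text
the job is handed in; nothing more can be done
the job is handed in; nothing more can be done
```

The crayon bar is in the chute, resting against the end stop, and the job was handed in at about 27 s of the 61 s allowed.

**What I did:**
- I pushed the jammed bar up through the gap until it lay level on the shelf.
- I gripped it at 15 N, lifted it about 60 mm so its underside cleared the walls by about 30 mm, and turned it 90°.
- I laid it on the shelf end-on to the chute with a contact force of about 1 N and let go.
- I slid it over the crest with the fingers, and it ran down to the foot by itself.

**Last checks:**
- **Position:** the bar lies flat, its top about 22 mm above the floor. Its lower end touches the end-stop band in the close wrist picture.
- **Centre reading:** the side camera gives t≈221 mm against the expected 220. The top camera gave about 211. I went by the close wrist view instead.
- **Skew:** the bar sits about 4° askew within the chute's clearance.
- **Rest of the table:** the other things look unmoved in the final pictures. The gripper was raised with nothing near it.

**What disagreed or went wrong:**
- The fingertips are about 33–35 mm short of the reported tool point. My first push therefore passed over the bar without touching it, and I corrected for this afterwards.
- During the shelf push the fingertips briefly grazed the shelf with about 12 N.

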